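# Load the plug-gauge pallet of the measuring machine

## Robot

A 6-joint arm with a two-finger parallel gripper is mounted at the origin on the work surface. World frame = base frame: x ahead of the robot, y to its left, z up, the work surface at z = 0. Lengths are in mm, angles in degrees, forces in N, time in s.
With the tool pointing down it reaches from about 300 to 850 mm from the base axis. Payload 4.2 kg.
Tool frame: the origin (TCP) lies midway between the tips of the shut fingers; the grasp point (between the pads) lies 19 mm behind it; z points along the fingers, y is the line along which they close (so a half turn about z gives the same grasp; the last joint's range is limited). The gripper opens to 91 mm and grips with 3 to 60 N. Pads are 32 mm wide; open, the fingers measure 118 mm over their backs; the gripper's body (76 mm by 178 mm) begins 60 mm behind the grasp point.
Start: joints at [-64.4, 18.312, 89.639, -0, 72.044, -1.146], TCP at [258.773, -513.497, 213.976] pointing down, gripper open.
Joint ranges: [-177.97, 177.97], [-48.28, 115.42], [12.27, 149.76], [-77.06, 257.06], [2.81, 150.46], [-146.56, 146.56]. Speed limits (degrees/s): [147.25, 147.25, 180, 180, 180, 180].

## Interface

Orientations are given as [roll, pitch, yaw] about the fixed x, y, z axes, in that order (R = Rz(yaw) Ry(pitch) Rx(roll)).
In Python, from workcell import env gives the robot as it stands.
- The arm moves only by the shell command python3 drive.py [OPENING] [FORCE], which reads ROWS from standard input. ROWS is a JSON list of rows, 1 to 8 of them, each written [[dx, dy, dz], [rx, ry, rz]]: dx, dy, dz in mm, then a rotation vector rx, ry, rz in degrees; each row shifts and turns the commanded pose from where the row before left it, along the tool's axes as they then stand; what a row does not reach is not made up. A row lasts 1/10 s, in which the tool goes at most 50 mm and 8.59 degrees, less where a joint would pass 70% of its speed; a pose out of reach is approached as far as the arm can. OPENING is the finger opening in mm, set as the command begins (- or left out keeps the last). The fingers move at their own pace and stop on an object; FORCE is the grip in N (left out, the last holds). Time passes only in rows, so rows that do not move let the fingers close. It prints the time, the measured TCP pose, the force, the opening and the grip force at its end. Input that does not fit is refused with a message, and nothing moves.
- env.state(): the state, without advancing time (a new reading comes with each control period).
- env.grab_frame(name): name is "scene" or "top"; returns the picture (400x640x3 uint8, blue, green, red); there is no depth.
- env.camera_model(name): a dict with "fx", "fy", "cx", "cy" (pixels), "T" (4x4, takes a point from camera to world coordinates). Camera axes: x right, y up, looking along -z (the intrinsics and any distortion apply to the point x, -y, -z); pixel columns grow to the right and rows downward; lengths in mm; the calibration is good to about 2 mm. A picture is of the moment at which its call begins. camera_model takes no time and is no camera call.
- env.job_done(): hands the job in; it is judged then, once.
The state is a dict: "time_s": time; "qpos": joint angles; "qvel": joint speeds; "effort": joint torques, N m; "ee_pos": TCP position; "ee_rot": TCP orientation; "force": force on the tool from outside, world axes, zero at the start; "torque": the same for the moment, N m; "gripper_width": finger opening in mm; "gripper_force": force on a finger pad.
Only numpy, scipy, OpenCV 4.12 (cv2) and the standard library are available. Lean on these libraries where they do the work, as an engineer would, in place of code of your own. Each camera call takes 0.05 s, during which the arm holds its last target. There are 200 camera calls.

## Task

Draw each plug gauge out of its light leaning stand, straight along its slanting bore so that the stand keeps standing flat on the table, and stand it upright, fully down, in the pallet collar of its own colour (three or four gauges are out; leave any other collar empty). When all the gauges are in, throw the pallet's clamp lever right over to its locked stop, away from the robot; leave the stands upright on the table and the other things undisturbed.

Things in the scene. Friction and masses are not known exactly. Their poses are not given: they have to be found in the camera images.
- gauge_red: round plug gauge, 140 mm long, about 120 g: steel foot 20 mm in diameter (end chamfered 3 mm), red handle 24 mm in diameter from z = 80 to 140 mm. Origin at the centre of the foot's end face, z along the gauge towards the handle. May be absent (None): its stand and collar are then empty.
- stand_red: light (60 g) loose plastic stand of gauge_red; rubber-soled, tips easily. Grey foot plate 68 x 60 x 10 mm (x, y, z), origin at the centre of its underside, z up. Its black square tube, 34 mm across outside, 23 mm inside, leans 0.38 rad from z towards the stand's own -x; bore 75 mm deep along its axis, its closed end at (18.1, 0, 11.6) mm. The four stands look alike.
- mouth_red (a point): centre of the mouth of stand_red's tube, at (-9.7, 0, 81.3) mm in the stand's frame
- collar_red: red upright collar fixed on the pallet, a square tube 40 mm tall, 41 mm across outside, 23 mm inside, open at the top; origin at the centre of its underside, on the pallet's top face, which closes the bore below; z up
- gauge_blue: round plug gauge, 140 mm long, about 120 g: steel foot 20 mm in diameter (end chamfered 3 mm), blue handle 24 mm in diameter from z = 80 to 140 mm. Origin at the centre of the foot's end face, z along the gauge towards the handle. May be absent (None): its stand and collar are then empty.
- stand_blue: light (60 g) loose plastic stand of gauge_blue; rubber-soled, tips easily. Grey foot plate 68 x 60 x 10 mm (x, y, z), origin at the centre of its underside, z up. Its black square tube, 34 mm across outside, 23 mm inside, leans 0.38 rad from z towards the stand's own -x; bore 75 mm deep along its axis, its closed end at (18.1, 0, 11.6) mm. The four stands look alike.
- mouth_blue (a point): centre of the mouth of stand_blue's tube, at (-9.7, 0, 81.3) mm in the stand's frame
- collar_blue: blue upright collar fixed on the pallet, a square tube 40 mm tall, 41 mm across outside, 23 mm inside, open at the top; origin at the centre of its underside, on the pallet's top face, which closes the bore below; z up
- gauge_yellow: round plug gauge, 140 mm long, about 120 g: steel foot 20 mm in diameter (end chamfered 3 mm), yellow handle 24 mm in diameter from z = 80 to 140 mm. Origin at the centre of the foot's end face, z along the gauge towards the handle. May be absent (None): its stand and collar are then empty.
- stand_yellow: light (60 g) loose plastic stand of gauge_yellow; rubber-soled, tips easily. Grey foot plate 68 x 60 x 10 mm (x, y, z), origin at the centre of its underside, z up. Its black square tube, 34 mm across outside, 23 mm inside, leans 0.38 rad from z towards the stand's own -x; bore 75 mm deep along its axis, its closed end at (18.1, 0, 11.6) mm. The four stands look alike.
- mouth_yellow (a point): centre of the mouth of stand_yellow's tube, at (-9.7, 0, 81.3) mm in the stand's frame
- collar_yellow: yellow upright collar fixed on the pallet, a square tube 40 mm tall, 41 mm across outside, 23 mm inside, open at the top; origin at the centre of its underside, on the pallet's top face, which closes the bore below; z up
- gauge_green: round plug gauge, 140 mm long, about 120 g: steel foot 20 mm in diameter (end chamfered 3 mm), green handle 24 mm in diameter from z = 80 to 140 mm. Origin at the centre of the foot's end face, z along the gauge towards the handle. May be absent (None): its stand and collar are then empty.
- stand_green: light (60 g) loose plastic stand of gauge_green; rubber-soled, tips easily. Grey foot plate 68 x 60 x 10 mm (x, y, z), origin at the centre of its underside, z up. Its black square tube, 34 mm across outside, 23 mm inside, leans 0.38 rad from z towards the stand's own -x; bore 75 mm deep along its axis, its closed end at (18.1, 0, 11.6) mm. The four stands look alike.
- mouth_green (a point): centre of the mouth of stand_green's tube, at (-9.7, 0, 81.3) mm in the stand's frame
- collar_green: green upright collar fixed on the pallet, a square tube 40 mm tall, 41 mm across outside, 23 mm inside, open at the top; origin at the centre of its underside, on the pallet's top face, which closes the bore below; z up
- pallet: fixed aluminium loading pallet 200 x 280 x 12 mm (x, y, z), origin at the centre of its underside; carries the four collars, whose places on it vary, at least 80 mm apart, and the clamp lever near its -y edge
- clamp (a joint): clamp lever on the pallet, rad: 0 open (arm leans 0.5 rad to the pallet's -x), 1.0 locked (leans 0.5 rad to the pallet's +x, at its stop). Its pivot is at (0, -105, 34) mm in the pallet's frame, axis along the pallet's y; the arm is 80 mm long, 10 mm thick; it moves under about 1 N at the ball and stays where it is left
- clamp_tip (a point): centre of the black ball, 26 mm in diameter, at the end of the clamp lever
- screwdriver: bystander: screwdriver lying between the stands and the pallet, 180 mm long, 24 mm thick; origin on its underside
- cleaner: bystander: upright bottle of cleaner, 56 mm in diameter, 150 mm tall; origin on its underside
- loupe: bystander: black loupe standing on the table, 44 mm in diameter, 40 mm tall; origin on its underside
- ring_gauge: bystander: steel setting ring, 70 mm in diameter, 20 mm tall, lying flat; origin on its underside

How it is judged:
By the outcome, as a careful person would: the job done as asked, in the order asked, and still so for the second after the job is handed in, with the robot touching nothing.
Of gauge_red, gauge_blue, gauge_yellow, gauge_green only 3 to 4 are there at a start; the rules pass over those that are not, and their reading is None.
At some moment in a run one of stand_red, stand_blue, stand_yellow, stand_green may be knocked a few centimetres aside while the robot is not near it.
It also fails if it takes over 210 s, if anything falls off the work surface, if the arm or the gripper's body presses on something with over 40 N, if the wrist force passes 120 N, or if a joint passes its speed limit or range.

## Working session

There is one attempt and no reset: what is moved stays moved. The work goes in short steps, Python scripts to look and compute and a shell command to move; the robot and the scene stay as the last step left them, time stands still between calls to the robot, and variables do not carry over. Pictures are saved under pics/ and viewed, at most 14 in all, crops included, and the job is handed in when it is done.

```bash
ls; mkdir -p pics
python3 - <<'E'
from workcell import env
import cv2
print(env.state())
for n in("scene","top"):
    m=env.camera_model(n);print(n,m)
    cv2.imwrite(f"pics/{n}0.png",env.grab_frame(n))
E
```

```text
drive.py
pics
workcell.py
{'time_s': 0.0, 'qpos': array([-6.43995681e+01,  1.83527232e+01,  8.97073194e+01, -5.47214388e-04,
        7.20423487e+01, -1.14519061e+00]), 'qvel': array([-0.01977244, -0.01037509,  0.03759877,  0.01698737, -0.07851602,
        0.03720933]), 'effort': array([ 6.55109852e-04, -4.12465024e+01, -2.31973028e+01,  7.26297917e-02,
        4.56526293e-02, -1.35486766e-04]), 'ee_pos': array([ 258.55395291, -513.02567807,  213.10323534]), 'ee_rot': array([-1.79897619e+02, -1.52624182e-03,  2.67457903e+01]), 'force': array([ 0.27227308,  1.27784893, -0.12877203]), 'torque': array([0.00921144, 0.01763958, 0.02063117]), 'gripper_force': 0.0, 'gripper_width': 91.24670520480767}
scene {'fx': 385.2363362941137, 'fy': 385.2363362941137, 'cx': 325.53512384060826, 'cy': 197.57389052773468, 'T': array([[-3.96390443e-01, -6.54158310e-01,  6.44167309e-01,
         1.14119003e+03],
       [ 9.18002935e-01, -2.91624628e-01,  2.68748373e-01,
         2.09753362e+02],
       [ 1.20510706e-02,  6.97876767e-01,  7.16116464e-01,
         6.99271172e+02],
       [ 0.00000000e+00,  0.00000000e+00,  0.00000000e+00,
         1.00000000e+00]])}
top {'fx': 492.99690687203747, 'fy': 492.99690687203747, 'cx': 318.29332211360014, 'cy': 197.07001808758704, 'T': array([[ 6.56407667e-04,  9.90882315e-01, -1.34728639e-01,
         4.59654894e+02],
       [-9.99503078e-01,  4.89601185e-03,  3.11388142e-02,
         5.36233787e-02],
       [ 3.15145334e-02,  1.34641250e-01,  9.90393138e-01,
         1.29972970e+03],
       [ 0.00000000e+00,  0.00000000e+00,  0.00000000e+00,
         1.00000000e+00]])}
```
View pics/scene0.png

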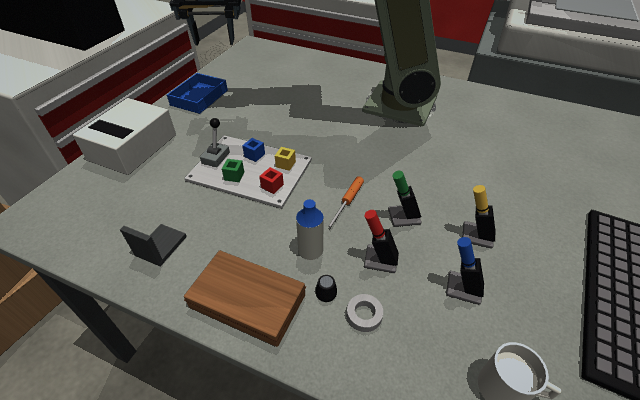

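View pics/top0.png

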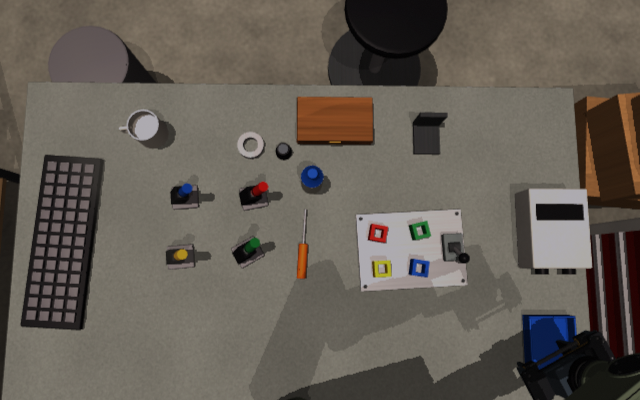

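Create h.py:
```python
import numpy as np, cv2
from scipy.optimize import minimize
from scipy.spatial.transform import Rotation as R
from workcell import env
HUE={'red':0,'blue':110,'yellow':24,'green':65}
def cams(): return {n:(env.camera_model(n),env.grab_frame(n)) for n in("scene","top")}
def proj(m,P):
    q=(np.asarray(P)-m['T'][:3,3])@m['T'][:3,:3]
    return np.c_[m['cx']+m['fx']*q[:,0]/-q[:,2], m['cy']-m['fy']*q[:,1]/-q[:,2]]
def ray(m,uv):
    d=m['T'][:3,:3]@np.array([(uv[0]-m['cx'])/m['fx'],-(uv[1]-m['cy'])/m['fy'],-1]);return m['T'][:3,3],d/np.linalg.norm(d)
def tri(rs):
    A=sum(np.eye(3)-np.outer(d,d) for o,d in rs);b=sum((np.eye(3)-np.outer(d,d))@o for o,d in rs);return np.linalg.solve(A,b)
def mask(img,col,seed,r=22):
    h=cv2.cvtColor(img,cv2.COLOR_BGR2HSV).astype(int)
    dh=np.abs(h[...,0]-HUE[col]);dh=np.minimum(dh,180-dh)
    m=((dh<(9 if col in('red','yellow') else 16))&(h[...,1]>110)&(h[...,2]>35)).astype(np.uint8)
    w=np.zeros_like(m);x,y=map(int,seed);w[max(0,y-r):y+r,max(0,x-r):x+r]=1;m*=w
    n,l,s,c=cv2.connectedComponentsWithStats(m)
    k=1+np.argmax(s[1:,4]);cs,_=cv2.findContours((l==k).astype(np.uint8),cv2.RETR_EXTERNAL,cv2.CHAIN_APPROX_NONE)
    return cv2.drawContours(np.zeros_like(m),cs,-1,1,-1),c[k]
def render(m,P,x0,y0,S):
    uv=(proj(m,P)-[x0,y0]+.5)*4-.5
    h=cv2.convexHull(uv.astype(np.float32));o=np.zeros((S*4,S*4),np.float32)
    cv2.fillConvexPoly(o,np.round(h*16).astype(np.int32),1,shift=4)
    return cv2.resize(o,(S,S),interpolation=cv2.INTER_AREA)
t=np.linspace(0,2*np.pi,40)[:-1]
def cyl(c,d,rad,h):
    d=d/np.linalg.norm(d);u=np.cross(d,[.3,.9,.1]);u/=np.linalg.norm(u);v=np.cross(d,u)
    r=rad*(np.outer(np.cos(t),u)+np.outer(np.sin(t),v));return np.r_[c+r+d*h/2,c+r-d*h/2]
def fit(pts,C,ms,x0s):
    S=64;tg=[]
    for n,(mk,c) in ms.items():
        x,y=max(0,int(c[0])-32),max(0,int(c[1])-32);tg.append((C[n][0],x,y,mk[y:y+S,x:x+S].astype(float)))
    f=lambda p:sum(np.abs(render(m,pts(p),x,y,S)[:g.shape[0],:g.shape[1]]-g).sum() for m,x,y,g in tg)
    best=None
    for p in x0s:
        sx=np.vstack([p]+[p+e for e in np.diag([6,6,6]+[.15]*(len(p)-3))])
        r=minimize(f,p,method='Nelder-Mead',options=dict(initial_simplex=sx,xatol=.02,fatol=.02,maxiter=600))
        if best is None or r.fun<best.fun: best=r
    return best
def gauge(C,col,seeds):
    ms={n:mask(C[n][1],col,seeds[n]) for n in seeds}
    c=tri([ray(C[n][0],ms[n][1]) for n in ms])
    r=fit(lambda p:cyl(p[:3],np.array([p[3],p[4],1]),12,60),C,ms,[np.r_[c,.4*np.cos(a),.4*np.sin(a)] for a in np.arange(0,6.2,.8)])
    d=np.array([r.x[3],r.x[4],1]);d/=np.linalg.norm(d)
    return r.x[:3]-110*d,d,r.fun,[int(m[0].sum()) for m in ms.values()]   # foot centre, axis
def collar(C,col,seeds):
    ms={n:mask(C[n][1],col,seeds[n]) for n in seeds}
    c=tri([ray(C[n][0],ms[n][1]) for n in ms])
    b=np.array([[i,j,k] for i in(-20.5,20.5) for j in(-20.5,20.5) for k in(-20,20)])
    r=fit(lambda p:p[:3]+b@R.from_euler('z',p[3]).as_matrix().T,C,ms,[np.r_[c,a] for a in(-.3,0,.3)])
    return r.x[:3]-[0,0,20],np.degrees(r.x[3]),r.fun,[int(m[0].sum()) for m in ms.values()]
def go(pos,Rt):
    s=env.state();R0=R.from_euler('xyz',s['ee_rot'],degrees=True)
    w=(R0.inv()*Rt).as_rotvec(degrees=True);dp=np.asarray(pos)-s['ee_pos']
    print('t',round(s['time_s'],1),'rot',w.round(2),'n',round(np.linalg.norm(w)/8.59,1),'| shift in new axes',Rt.inv().apply(dp).round(1),'in old',R0.inv().apply(dp).round(1))
def toolR(d,y):   # tool z along -d, y near given
    z=-d/np.linalg.norm(d);y=np.asarray(y,float);y=y-z*(y@z);y/=np.linalg.norm(y);return R.from_matrix(np.c_[np.cross(y,z),y,z])
GS={'red':((373,222),(260,189)),'blue':((465,251),(187,189)),'yellow':((481,199),(181,255)),'green':((401,183),(253,243))}
CS={'red':((271,180),(378,233)),'blue':((254,149),(420,268)),'yellow':((285,158),(382,268)),'green':((232,170),(420,230))}
sd=lambda p:dict(scene=p[0],top=p[1])
```

Run:
```python
from h import *
C=cams()
for k in GS:
    f,d,e,a=gauge(C,k,sd(GS[k]));print(k,f.round(1),'mouth',(f+75*d).round(1),'tilt',np.arccos(d[2]).round(3),'az',np.degrees(np.arctan2(d[1],d[0])).round(1),round(e,1),a)
for k in CS:
    c,y,e,a=collar(C,k,sd(CS[k]));print('collar',k,c.round(1),round(y,1),round(e,1),a)
```

```text
red [633.1 151.4  11.5] mouth [638.1 121.5  80.1] tilt 0.417 az -80.4 52.2 [327, 171]
blue [634.8 330.8  11.3] mouth [636.1 301.3  80.2] tilt 0.405 az -87.3 68.1 [367, 129]
yellow [476.5 335.9  11.1] mouth [480.1 306.6  80. ] tilt 0.404 az -83.0 53.2 [308, 139]
green [484.4 154.3  11.6] mouth [497.8 132.4  82.1] tilt 0.35 az -58.6 92.7 [217, 135]
collar red [ 539.  -191.9   10.9] -10.3 54.9 [439, 296]
collar blue [ 450.5 -296.4   11.1] -7.8 54.6 [378, 301]
collar yellow [ 448.4 -200.5   10.2] 1.6 52.2 [378, 288]
collar green [ 546.2 -300.9   10.6] 15.5 106.4 [392, 254]
```

Run:
```python
from h import *
C=cams();T=[]
for D,k in((GS,'green'),(CS,'green'),(GS,'red')):
    row=[]
    for n,s in sd(D[k]).items():
        x,y=s;im=C[n][1][y-20:y+20,x-20:x+20];mk,_=mask(C[n][1],k,s)
        a=cv2.resize(im,(200,200),interpolation=0);b=a.copy();b[cv2.resize(mk[y-20:y+20,x-20:x+20],(200,200),interpolation=0)>0]=(255,0,255);row+=[a,b]
    T.append(np.hstack(row))
cv2.imwrite('pics/m.png',np.vstack(T))
```

```text
(no output)
```

View pics/m.png

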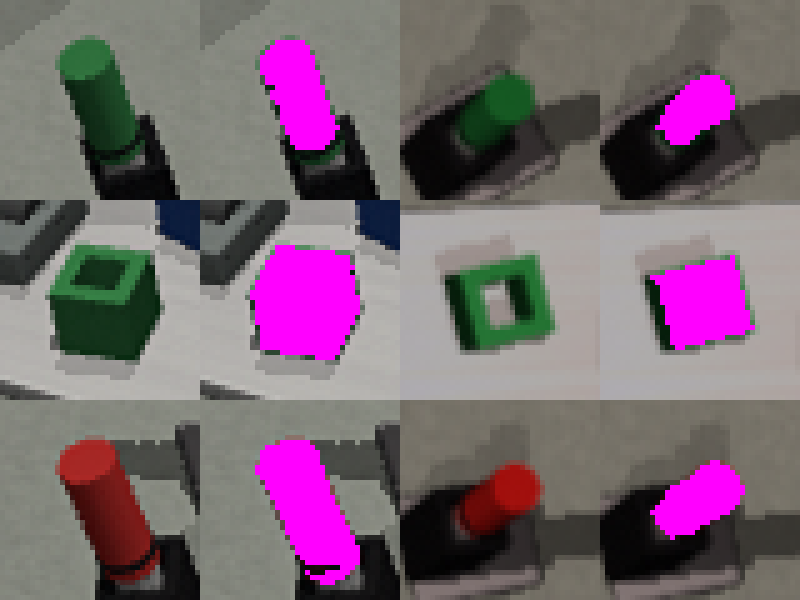

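```bash
sed -i "s/(h\[...,1\]>110)&(h\[...,2\]>35)).astype(np.uint8)/(h[...,1]>95)\&(h[...,2]>18)).astype(np.uint8);m=cv2.morphologyEx(m,cv2.MORPH_CLOSE,np.ones((3,3),np.uint8))/" h.py
cat > scan.py <<'E'
import sys
from h import *
C=cams()
for k in sys.argv[1].split(','):
    f,d,e,a=gauge(C,k,sd(GS[k]));print(k,'foot',f.round(1),'mouth',(f+75*d).round(1),'d',d.round(4),'tilt',np.arccos(d[2]).round(3),'az',np.degrees(np.arctan2(d[1],d[0])).round(1),round(e,1),a)
for k in (CS if len(sys.argv)>2 else []):
    c,y,e,a=collar(C,k,sd(CS[k]));print('collar',k,c.round(1),round(y,1),round(e,1),a)
E
python3 scan.py red,blue,yellow,green c
```

```text
red foot [631.9 151.3  12. ] mouth [637.8 121.4  80.5] d [ 0.0795 -0.3989  0.9135] tilt 0.419 az -78.7 41.0 [345, 179]
blue foot [635.3 330.3  10.4] mouth [636.2 301.2  79.6] d [ 0.0118 -0.3885  0.9214] tilt 0.399 az -88.3 46.2 [389, 141]
yellow foot [478.5 335.2  11.3] mouth [481.  306.3  80.5] d [ 0.0328 -0.3853  0.9222] tilt 0.397 az -85.1 42.1 [332, 141]
green foot [481.  161.1  10.9] mouth [496.4 135.6  79.8] d [ 0.2056 -0.3397  0.9178] tilt 0.408 az -58.8 42.6 [260, 156]
collar red [ 538.9 -192.1   10.6] -10.6 53.8 [442, 298]
collar blue [ 450.7 -296.2   11.3] -8.2 51.7 [379, 307]
collar yellow [ 449.  -200.3   11.1] 2.9 45.9 [382, 295]
collar green [ 546.3 -300.9   10.5] 15.3 63.9 [405, 289]
```

```bash
cat > pre.py <<'E'
import sys
from h import *
k,back=sys.argv[1],float(sys.argv[2])
C=cams();f,d,e,a=gauge(C,k,sd(GS[k]));print(k,f.round(1),d.round(4),round(e,1),a)
np.save('g_'+k,np.r_[f,d])
go(f+(93+back)*d,toolR(d,[-d[1],d[0],0]))
E
cat > at.py <<'E'
import sys
from h import *
# at.py colour back : from saved gauge line, no looking
k,back=sys.argv[1],float(sys.argv[2]);g=np.load('g_'+k+'.npy');f,d=g[:3],g[3:]
go(f+(93+back)*d,toolR(d,[-d[1],d[0],0]));s=env.state();print('F',s['force'].round(2),'w',round(s['gripper_width'],1),round(s['gripper_force'],1))
E
echo '[[[0,0,-50],[0,0,0]],[[0,0,-50],[0,0,0]],[[0,0,-40],[0,0,0]]]' | python3 drive.py; python3 pre.py red 100
```

```text
time_s: 0.7
ee_pos: [258.8, -513.6, 356.8]
ee_rot: [179.9, 0.0, 26.7]
force: [1.1, -0.5, 0.3]
gripper_width: 91.2
gripper_force: 0.0
red [631.8 150.8  12. ] [ 0.0817 -0.3924  0.9161] 40.8 [344, 180]
t 0.8 rot [ 16.08  20.64 -73.77] n 9.1 | shift in new axes [388.4 500.  357.6] in old [ 612.1 -355.   167.2]
```

```bash
echo '[[[40,-23.5,0],[0,0,0]],[[40,-23.5,0],[0,0,0]],[[40,-23.5,0],[0,0,0]],[[40,-23.5,0],[0,0,0]],[[40,-23.5,0],[0,0,0]],[[40,-23.5,0],[0,0,0]],[[40,-23.5,0],[0,0,0]],[[40,-23.5,0],[0,0,0]]]' | python3 drive.py 60 >/dev/null
echo '[[[40,-23.5,0],[0,0,0]],[[40,-23.5,0],[0,0,0]],[[40,-23.5,0],[0,0,0]],[[40,-23.5,0],[0,0,0]],[[40,-23.5,0],[0,0,0]],[[40,-23.5,0],[0,0,0]],[[40,-23.5,0],[0,0,0]]]' | python3 drive.py >/dev/null
echo '[[[0,0,0],[1.61,2.06,-7.38]],[[0,0,0],[1.61,2.06,-7.38]],[[0,0,0],[1.61,2.06,-7.38]],[[0,0,0],[1.61,2.06,-7.38]],[[0,0,0],[1.61,2.06,-7.38]],[[0,0,0],[1.61,2.06,-7.38]],[[0,0,0],[1.61,2.06,-7.38]],[[0,0,0],[1.61,2.06,-7.38]]]' | python3 drive.py >/dev/null
echo '[[[0,0,0],[1.61,2.06,-7.38]],[[0,0,0],[1.61,2.06,-7.38]],[[0,0,0],[0,0,0]]]' | python3 drive.py; python3 at.py red 100
```

```text
time_s: 3.4
ee_pos: [636.4, 70.3, 351.5]
ee_rot: [-179.5, -24.4, 101.5]
force: [-0.7, -1.2, -0.4]
gripper_width: 60.1
gripper_force: 0.0
t 3.4 rot [-0.36 -0.74 -0.23] n 0.1 | shift in new axes [-63.1  11.9 150. ] in old [-65.   13.1 149.1]
F [-0.67 -1.16 -0.42] w 60.1 0.0
```

```bash
echo '[[[-32.5,6.5,0],[0,0,0]],[[-32.5,6.6,0],[0,0,0]],[[0,0,50],[0,0,0]],[[0,0,50],[0,0,0]],[[0,0,49],[-0.36,-0.74,-0.23]],[[0,0,0],[0,0,0]],[[0,0,0],[0,0,0]]]' | python3 drive.py; python3 at.py red 100;  python3 pre.py red 0
```

```text
time_s: 4.1
ee_pos: [647.6, 76.5, 191.4]
ee_rot: [179.8, -23.6, 101.9]
force: [0.7, -0.5, 0.5]
gripper_width: 59.9
gripper_force: 0.0
t 4.1 rot [0.11 0.04 0.11] n 0.0 | shift in new axes [-2.3 -0.3  1.8] in old [-2.3 -0.3  1.8]
F [ 0.68 -0.54  0.55] w 59.9 0.0
red [633.1 151.4  12.4] [ 0.0684 -0.3995  0.9142] 41.4 [346, 181]
t 4.2 rot [-0.36  0.41  2.08] n 0.3 | shift in new axes [ -2.7  -3.5 104.6] in old [ -1.8  -2.9 104.6]
```

```bash
echo '[[[-2,-3.2,0],[-0.2,0.2,1.2]],[[0,0,50],[0,0,0]],[[0,0,0],[0,0,0]],[[0,0,0],[0,0,0]]]' | python3 drive.py; python3 pre.py red 0
```

```text
time_s: 4.6
ee_pos: [641.5, 92.9, 145.7]
ee_rot: [-179.9, -23.8, 100.6]
force: [0.7, 0.3, 1.1]
gripper_width: 60.0
gripper_force: 0.0
red [632.4 147.3   8.6] [ 0.0726 -0.3496  0.9341] 112.4 [263, 168]
t 4.7 rot [ 0.56 -2.82 -0.98] n 0.4 | shift in new axes [ 2.6  0.8 56.2] in old [-0.2  0.3 56.3]
```

```bash
python3 -c "
import numpy as np;d=np.array([.0735,-.397,.915]);d/=np.linalg.norm(d);c=np.array([640.8,107.5,112.8]);np.save('g_red',np.r_[c-110*d,d])"; python3 at.py red 0
```

```text
t 4.7 rot [0.08 0.07 0.17] n 0.0 | shift in new axes [-0.1  0.7 54.5] in old [ 0.   0.6 54.5]
F [ 1.08 -0.28 -0.31] w 60.4 0.0
```

Aligned. Descend, close in stages.

```bash
echo '[[[0,0.3,25],[0,0,0]],[[0,0.3,25],[0,0,0]],[[0,0,4.5],[0,0,0]],[[0,0,0],[0,0,0]],[[0,0,0],[0,0,0]]]' | python3 drive.py 60 5; python3 at.py red 0; echo '[[[0,0,0],[0,0,0]],[[0,0,0],[0,0,0]],[[0,0,0],[0,0,0]],[[0,0,0],[0,0,0]]]' | python3 drive.py 30; echo '[[[0,0,0],[0,0,0]],[[0,0,0],[0,0,0]],[[0,0,0],[0,0,0]],[[0,0,0],[0,0,0]],[[0,0,0],[0,0,0]],[[0,0,0],[0,0,0]]]' | python3 drive.py 20 5; python3 at.py red 0; python3 -c "
from h import *
C=cams();cv2.imwrite('pics/r1.png',np.vstack([cv2.resize(C['scene'][1][150:290,300:460],(640,560//2*1)),cv2.resize(C['top'][1][130:270,180:340],(640,280))]))"
```

```text
time_s: 5.2
ee_pos: [639.0, 114.6, 96.7]
ee_rot: [179.9, -23.8, 100.7]
force: [-0.1, 0.1, -0.3]
gripper_width: 60.0
gripper_force: 0.0
t 5.2 rot [0.03 0.05 0.18] n 0.0 | shift in new axes [-0.2  0.5 -0.6] in old [-0.2  0.5 -0.6]
F [-0.09  0.15 -0.26] w 60.0 0.0
time_s: 5.6
ee_pos: [637.8, 114.9, 95.2]
ee_rot: [-179.9, -23.8, 100.6]
force: [-1.5, 0.2, 0.7]
gripper_width: 31.6
gripper_force: 0.0
time_s: 6.2
ee_pos: [637.6, 115.1, 95.0]
ee_rot: [-179.9, -23.8, 100.6]
force: [0.7, -0.3, 0.5]
gripper_width: 23.9
gripper_force: 5.0
t 6.2 rot [-0.16  0.01  0.14] n 0.0 | shift in new axes [-0.2  1.8 -2.6] in old [-0.2  1.8 -2.6]
F [ 0.75 -0.28  0.53] w 23.9 5.0
```

View pics/r1.png

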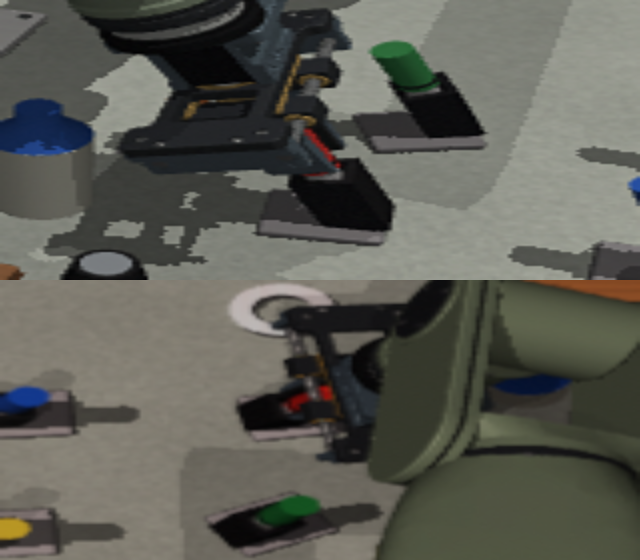

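```bash
echo '[[[0,0,0],[0,0,0]],[[0,0,0],[0,0,0]],[[0,0,-4],[0,0,0]],[[0,0,-8],[0,0,0]],[[0,0,-12],[0,0,0]],[[0,0,-12],[0,0,0]]]' | python3 drive.py 20 20; echo '[[[0,0,-15],[0,0,0]],[[0,0,-15],[0,0,0]],[[0,0,-15],[0,0,0]],[[0,0,-25],[0,0,0]],[[0,0,-40],[0,0,0]],[[0,0,-40],[0,0,0]],[[0,0,0],[0,0,0]]]' | python3 drive.py; python3 -c "
from h import *
C=cams();cv2.imwrite('pics/r2.png',np.vstack([cv2.resize(C['scene'][1][110:290,300:460],(640,400)),cv2.resize(C['top'][1][160:220,220:340],(400,200))[:, :].repeat(1,0) if 0 else cv2.resize(C['top'][1][150:230,220:380],(640,200))]))
for k in CS:
    try: c,y,e,a=collar(C,k,sd(CS[k]));print('collar',k,c.round(1),round(y,1),round(e,1),a)
    except Exception as x: print(k,x)
"
```

```text
time_s: 6.9
ee_pos: [640.7, 100.3, 129.0]
ee_rot: [-179.9, -23.8, 100.6]
force: [-0.3, 0.4, -0.4]
gripper_width: 23.7
gripper_force: 20.0
time_s: 7.6
ee_pos: [654.5, 39.0, 272.1]
ee_rot: [179.3, -23.5, 100.8]
force: [1.6, 0.9, -0.3]
gripper_width: 23.8
gripper_force: 20.0
red attempt to get argmax of an empty sequence
collar blue [ 450.6 -296.4   10.8] -8.1 52.2 [378, 306]
collar yellow [ 447.6 -200.9    9.4] 7.1 273.1 [362, 96]
collar green [ 546.3 -300.9   10.5] 15.3 63.9 [405, 289]
```

View pics/r2.png

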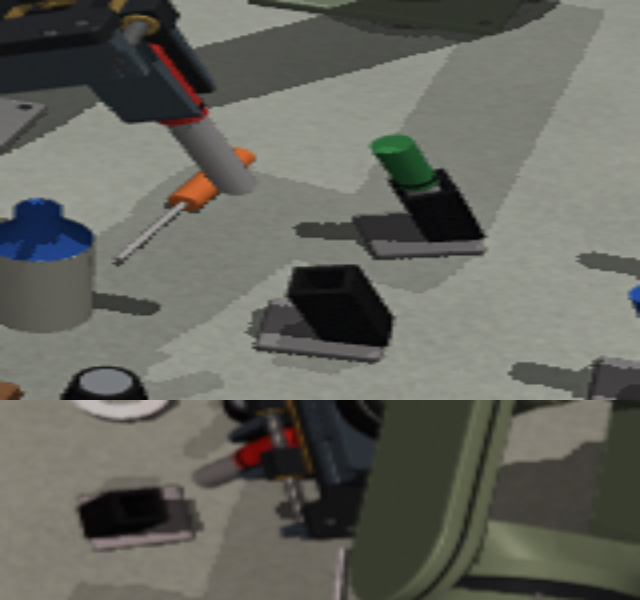

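```bash
cat > place.py <<'E'
import sys
from h import *
CP={'red':(538.9,-192.1),'blue':(450.6,-296.3),'yellow':(449,-200.3),'green':(546.3,-300.9)}
k=sys.argv[1];x,y=CP[k];a=np.radians(float(sys.argv[3])) if len(sys.argv)>3 else np.arctan2(y,x)
go([x,y,float(sys.argv[2])],toolR(np.array([0,0,1.]),[np.cos(a),np.sin(a),0]))
s=env.state();print('F',s['force'].round(2),'T',s['torque'].round(2),'q',s['qpos'].round(0),'ee',s['ee_pos'].round(1),s['ee_rot'].round(2),s['gripper_width'].round(1))
E
python3 place.py red 260
```

```text
t 7.7 rot [ -6.21 -23.18  29.81] n 4.5 | shift in new axes [-257.1  -28.5    6.5] in old [-192.8 -154.1  -77.8]Traceback (most recent call last):
  File "place.py", line 6, in <module>
    s=env.state();print('F',s['force'].round(2),'T',s['torque'].round(2),'q',s['qpos'].round(0),'ee',s['ee_pos'].round(1),s['ee_rot'].round(2),s['gripper_width'].round(1))
                                                                                                                                               ^^^^^^^^^^^^^^^^^^^^^^^^
AttributeError: 'float' object has no attribute 'round'
```

```bash
sed -i "s/s\['gripper_width'\].round(1)/round(float(s['gripper_width']),1)/" place.py
echo '[[[0,0,0],[-1.24,-4.64,5.96]],[[0,0,0],[-1.24,-4.64,5.96]],[[0,0,0],[-1.24,-4.64,5.96]],[[0,0,0],[-1.24,-4.64,5.96]],[[0,0,0],[-1.24,-4.64,5.96]]]' | python3 drive.py >/dev/null; echo '[[[-42.8,-4.7,0],[0,0,0]],[[-42.8,-4.7,0],[0,0,0]],[[-42.8,-4.7,0],[0,0,0]],[[-42.8,-4.7,0],[0,0,0]],[[-42.8,-4.7,0],[0,0,0]],[[-42.8,-4.7,0],[0,0,0]],[[0,0,0],[0,0,0]],[[0,0,0],[0,0,0]]]' | python3 drive.py; python3 place.py red 165
```

```text
time_s: 9.0
ee_pos: [538.3, -191.1, 264.1]
ee_rot: [-179.7, -0.0, 70.4]
force: [-0.4, 0.1, -0.6]
gripper_width: 23.7
gripper_force: 20.0
t 9.0 rot [-0.32 -0.03 -0.03] n 0.0 | shift in new axes [-0.7  0.9 99.1] in old [-0.8  1.5 99.1]
F [-0.43  0.06 -0.59] T [ 0.01 -0.02 -0.01] q [-21.  17.  85.   0.  79.  -1.] ee [ 538.3 -191.1  264.1] [-1.7968e+02 -3.0000e-02  7.0350e+01] 23.7
```

```bash
echo '[[[-0.7,1,0],[-0.32,0,0]],[[0,0,49],[0,0,0]],[[0,0,48],[0,0,0]],[[0,0,0],[0,0,0]],[[0,0,0],[0,0,0]]]' | python3 drive.py; python3 place.py red 165
cat > look.py <<'E'
import sys
from h import *
# overlay predicted foot (TCP-held gauge) and collar, zoomed
k,fz,x,y=sys.argv[1],float(sys.argv[2]),float(sys.argv[3]),float(sys.argv[4]);C=cams();s=env.state();T=[]
Rt=R.from_euler('xyz',s['ee_rot'],degrees=True).as_matrix();zz=-Rt[:,2]
foot=s['ee_pos']-fz*zz
for n in C:
    m,im=C[n];u=proj(m,[[x,y,55]])[0].astype(int)-25;u=np.clip(u,0,[590,350])
    a=cv2.resize(im[u[1]:u[1]+50,u[0]:u[0]+50],(400,400),interpolation=cv2.INTER_CUBIC);b=a.copy()
    for P in (cyl(foot+35*zz,zz,10,70),np.array([[x+20.5*i,y+20.5*j,52] for i in(-1,1) for j in(-1,1)])):
        h=cv2.convexHull(((proj(m,P)-u+.5)*8).astype(np.float32));cv2.polylines(b,[h.astype(int)],True,(255,0,255),1)
    T.append(np.vstack([a[:300] if 0 else a,b])[:, :])
o=np.hstack(T);cv2.imwrite(sys.argv[5],cv2.resize(o,(600,600)))
E
python3 look.py red 90.5 538.9 -192.1 pics/r3.png
```

```text
time_s: 9.5
ee_pos: [540.9, -191.3, 168.5]
ee_rot: [179.9, 0.0, 70.5]
force: [-0.2, 0.7, 0.9]
gripper_width: 23.6
gripper_force: 20.0
t 9.5 rot [0.11 0.01 0.17] n 0.0 | shift in new axes [-1.4 -1.6  3.5] in old [-1.4 -1.6  3.5]
F [-0.15  0.67  0.9 ] T [ 0.03 -0.11 -0.02] q [-21.  20.  94.  -0.  66.  -1.] ee [ 540.9 -191.3  168.5] [1.7989e+02 1.0000e-02 7.0550e+01] 23.6
```

View pics/r3.png

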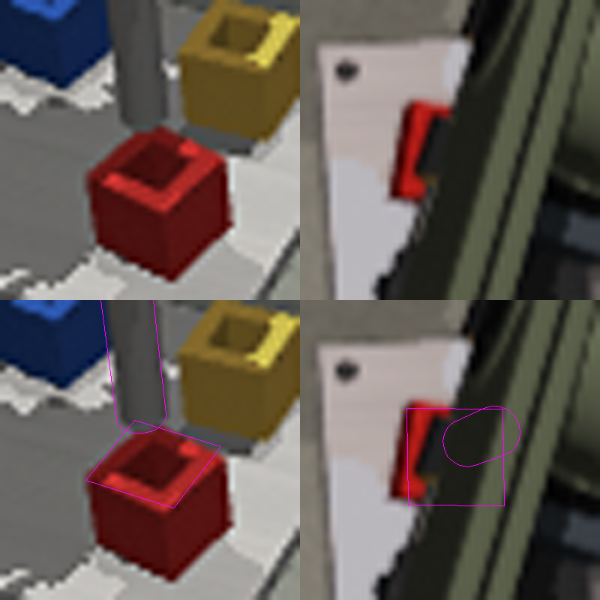

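```bash
cat > shaft.py <<'E'
import sys
from h import *
# compare seen shaft centre column with FK prediction, scene camera; args: axial foot offset, rows of foot heights
L=float(sys.argv[1]);s=env.state();m=env.camera_model('scene');im=env.grab_frame('scene').astype(float)
Rt=R.from_euler('xyz',s['ee_rot'],degrees=True).as_matrix();zz=-Rt[:,2];foot=s['ee_pos']-L*zz
for h in range(6,56,6):
    c=proj(m,[foot+h*zz])[0];w=385/np.linalg.norm(foot-m['T'][:3,3])*10
    r=int(round(c[1]));x=np.arange(int(c[0])-11,int(c[0])+12);g=cv2.GaussianBlur(im[r-1:r+2,x].mean(0),(3,1),.6) if 0 else im[r-1:r+2,x].mean(0)
    D=np.abs(np.diff(g,axis=0)).sum(1);xm=(x[:-1]+x[1:])/2
    def pk(c0):
        k=np.abs(xm-c0)<3.6;i=np.where(k)[0][np.argmax(D[k])];j=slice(max(i-1,0),i+2);return (xm[j]*D[j]).sum()/D[j].sum()
    a,b=pk(c[0]-w),pk(c[0]+w);print(h,'pred',round(c[0],2),'edges',round(a,2),round(b,2),'width',round(b-a,2),'exp',round(2*w,2),'off px',round((a+b)/2-c[0],2),'mm',round(((a+b)/2-c[0])*10/w,2))
E
echo '[[[0,0,0],[0,0,0]],[[0,0,0],[0,0,0]],[[0,0,0],[0,0,0]]]' | python3 drive.py | head -2; python3 shaft.py 90.5;python3 place.py red 165;python3 scan.py green c
```

```text
time_s: 9.9
ee_pos: [540.7, -192.5, 169.5]
6 pred 268.25 edges 263.15 271.73 width 8.58 exp 8.09 off px -0.81 mm -2.01
12 pred 268.03 edges 262.64 271.5 width 8.86 exp 8.09 off px -0.95 mm -2.36
18 pred 267.8 edges 262.72 271.77 width 9.05 exp 8.09 off px -0.55 mm -1.36
24 pred 267.57 edges 262.67 271.69 width 9.02 exp 8.09 off px -0.39 mm -0.96
30 pred 267.34 edges 261.47 273.81 width 12.34 exp 8.09 off px 0.3 mm 0.75
36 pred 267.11 edges 262.58 271.1 width 8.52 exp 8.09 off px -0.27 mm -0.67
42 pred 266.87 edges 262.32 270.51 width 8.19 exp 8.09 off px -0.46 mm -1.13
48 pred 266.63 edges 261.91 270.37 width 8.46 exp 8.09 off px -0.49 mm -1.22
54 pred 266.4 edges 261.71 270.6 width 8.89 exp 8.09 off px -0.24 mm -0.58
t 9.9 rot [0.25 0.03 0.07] n 0.0 | shift in new axes [-0.2 -1.7  4.1] in old [-0.2 -1.7  4.1]
F [-0.59  0.48 -1.46] T [-0.   -0.09  0.03] q [-21.  20.  94.  -0.  66.  -1.] ee [ 540.5 -192.5  169.1] [1.7975e+02 3.0000e-02 7.0450e+01] 23.6
green foot [482.8 161.5  11.3] mouth [497.2 135.7  80.2] d [ 0.1922 -0.3445  0.9189] tilt 0.406 az -60.8 42.1 [260, 160]
collar red [ 539.3 -191.5   10.8] -11.2 241.2 [444, 97]
collar blue [ 450.7 -297.1   10.7] -8.1 74.8 [353, 309]
collar yellow [ 431.9 -209.8   -5.3] 3.0 273.0 [381, 54]Traceback (most recent call last):
  File "scan.py", line 7, in <module>
    c,y,e,a=collar(C,k,sd(CS[k]));print('collar',k,c.round(1),round(y,1),round(e,1),a)
            ~~~~~~^^^^^^^^^^^^^^^
  File "h.py", line 49, in collar
    ms={n:mask(C[n][1],col,seeds[n]) for n in seeds}
          ~~~~^^^^^^^^^^^^^^^^^^^^^^
  File "h.py", line 20, in mask
    k=1+np.argmax(s[1:,4]);cs,_=cv2.findContours((l==k).astype(np.uint8),cv2.RETR_EXTERNAL,cv2.CHAIN_APPROX_NONE)
        ~~~~~~~~~^^^^^^^^^
    return _wrapfunc(a, 'argmax', axis=axis, out=out, **kwds)
    return bound(*args, **kwds)
ValueError: attempt to get argmax of an empty sequence
```

```bash
echo '[[[0.5,-1.7,0],[0,0,0]],[[0,0,10],[0,0,0]],[[0,0,10],[0,0,0]],[[0,0,5],[0,0,0]],[[0,0,5],[0,0,0]],[[0,0,5],[0,0,0]],[[0,0,0],[0,0,0]],[[0,0,0],[0,0,0]]]' | python3 drive.py; python3 place.py red 102
```

```text
time_s: 10.85
ee_pos: [539.0, -191.3, 133.3]
ee_rot: [179.8, 0.0, 70.4]
force: [1.0, 0.4, -1.0]
gripper_width: 23.6
gripper_force: 20.0
t 10.8 rot [0.17 0.02 0.07] n 0.0 | shift in new axes [-0.7  0.2 31.3] in old [-0.7  0.1 31.3]
F [ 0.97  0.41 -1.04] T [-0.03 -0.13  0.  ] q [-21.  22.  97.  -0.  61.  -1.] ee [ 539.  -191.3  133.3] [1.7983e+02 2.0000e-02 7.0450e+01] 23.6
```

Foot is ~9 mm inside the collar with no force. Continue down.

```bash
echo '[[[0,0,5],[0,0,0]],[[0,0,5],[0,0,0]],[[0,0,5],[0,0,0]],[[0,0,5],[0,0,0]],[[0,0,5],[0,0,0]],[[0,0,0],[0,0,0]],[[0,0,0],[0,0,0]]]' | python3 drive.py; echo '[[[0,0,2],[0,0,0]],[[0,0,2],[0,0,0]],[[0,0,0],[0,0,0]],[[0,0,0],[0,0,0]]]' | python3 drive.py; python3 place.py red 102
```

```text
time_s: 11.55
ee_pos: [538.9, -191.4, 108.1]
ee_rot: [179.9, 0.0, 70.5]
force: [0.2, 0.6, -1.8]
gripper_width: 23.8
gripper_force: 20.0
time_s: 11.95
ee_pos: [538.9, -191.4, 104.3]
ee_rot: [179.8, 0.0, 70.5]
force: [0.5, -0.1, -1.2]
gripper_width: 24.0
gripper_force: 20.0
t 11.9 rot [0.16 0.03 0.07] n 0.0 | shift in new axes [-0.7  0.2  2.3] in old [-0.7  0.2  2.3]
F [ 0.52 -0.11 -1.15] T [-0.01 -0.1  -0.01] q [-21.  23.  99.  -0.  57.  -1.] ee [ 538.9 -191.4  104.3] [1.7984e+02 3.0000e-02 7.0450e+01] 24.0
```

```bash
echo '[[[0,0,1],[0,0,0]],[[0,0,1],[0,0,0]],[[0,0,0],[0,0,0]],[[0,0,0],[0,0,0]]]' | python3 drive.py | egrep 'pos|force'; echo '[[[0,0,1],[0,0,0]],[[0,0,1],[0,0,0]],[[0,0,0],[0,0,0]],[[0,0,0],[0,0,0]]]' | python3 drive.py| egrep 'pos|force'
```

```text
ee_pos: [539.0, -191.4, 102.4]
force: [1.0, 0.9, 0.2]
gripper_force: 20.0
ee_pos: [539.3, -191.5, 102.3]
force: [-2.5, 0.7, 9.9]
gripper_force: 20.0
```

```bash
echo '[[[0,0,-1],[0,0,0]],[[0,0,0],[0,0,0]],[[0,0,0],[0,0,0]],[[0,0,0],[0,0,0]],[[0,0,0],[0,0,0]]]' | python3 drive.py 55 | egrep 'pos|force|width'; echo '[[[0,0,-20],[0,0,0]],[[0,0,-50],[0,0,0]],[[0,0,-50],[0,0,0]],[[0,0,-50],[0,0,0]],[[0,0,-40],[0,0,0]]]' | python3 drive.py
python3 - <<'E'
from h import *
C=cams();f,d,e,a=gauge(C,'red',{'scene':tuple(proj(C['scene'][0],[[539,-192,120]])[0]),'top':tuple(proj(C['top'][0],[[539,-192,120]])[0])});print('placed red',f.round(1),d.round(3),e,a)
cv2.imwrite('pics/r4.png',C['scene'][1])
E
python3 pre.py green 100
```

```text
ee_pos: [538.9, -191.3, 101.0]
force: [-0.2, -0.1, 0.3]
gripper_width: 54.4
gripper_force: 0.0
time_s: 13.75
ee_pos: [538.7, -191.2, 314.5]
ee_rot: [179.7, 0.0, 70.5]
force: [1.0, -0.2, -0.4]
gripper_width: 55.0
gripper_force: 0.0
placed red [ 546.  -188.5   15.8] [-0.014  0.002  1.   ] 209.625 [260, 249]
green [482.4 161.4  11.5] [ 0.1959 -0.3432  0.9186] 42.0 [260, 159]
t 13.9 rot [ 10.22  21.95 -48.52] n 6.3 | shift in new axes [188.2 126.  214.8] in old [ 263.8 -113.6  122.3]
```

View pics/r4.png

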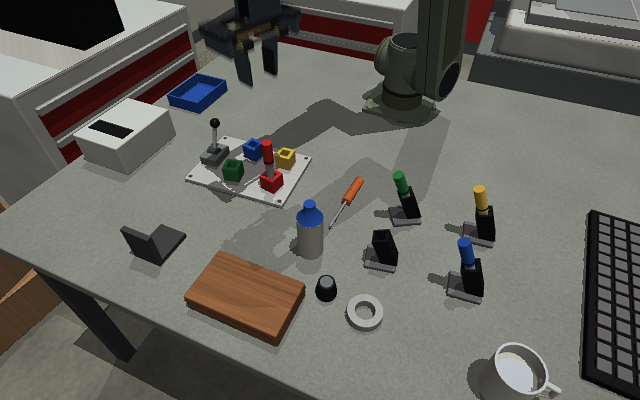

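```bash
echo '[[[44,-19,0],[0,0,0]],[[44,-19,0],[0,0,0]],[[44,-19,0],[0,0,0]],[[44,-19,0],[0,0,0]],[[44,-19,0],[0,0,0]],[[44,-19,0],[0,0,0]]]' | python3 drive.py 60 >/dev/null
echo '[[[0,0,0],[1.46,3.14,-6.93]],[[0,0,0],[1.46,3.14,-6.93]],[[0,0,0],[1.46,3.14,-6.93]],[[0,0,0],[1.46,3.14,-6.93]],[[0,0,0],[1.46,3.14,-6.93]],[[0,0,0],[1.46,3.14,-6.93]],[[0,0,0],[1.46,3.14,-6.93]],[[0,0,0],[0,0,0]]]' | python3 drive.py >/dev/null; echo '[[[0,0,0],[0,0,0]],[[0,0,0],[0,0,0]]]' | python3 drive.py; python3 at.py green 60
```

```text
time_s: 15.55
ee_pos: [518.8, 96.2, 310.4]
ee_rot: [-179.9, -23.4, 119.6]
force: [-0.6, -0.2, -0.5]
gripper_width: 60.2
gripper_force: 0.0
t 15.6 rot [-0.08 -0.09 -0.13] n 0.0 | shift in new axes [-49.4   0.8 151.1] in old [-49.7   1.1 151. ]
F [-0.65 -0.2  -0.47] w 60.2 0.0
```

```bash
echo '[[[-49.7,1,0],[0,0,0]],[[0,0,50],[0,0,0]],[[0,0,50],[0,0,0]],[[0,0,0],[0,0,0]],[[0,0,0],[0,0,0]],[[0,0,0],[0,0,0]]]' | python3 drive.py; cp g_green.npy old.npy; python3 pre.py green 0; cp g_green.npy new.npy;cp old.npy g_green.npy; python3 at.py green 0
```

```text
time_s: 16.15
ee_pos: [525.5, 91.0, 202.3]
ee_rot: [179.7, -23.2, 119.8]
force: [-0.0, 0.3, 0.7]
gripper_width: 60.2
gripper_force: 0.0
green [484.3 161.9  11.2] [ 0.1802 -0.3486  0.9198] 41.8 [262, 159]
t 16.2 rot [-0.68 -0.07  2.26] n 0.3 | shift in new axes [  0.5  -3.8 114.7] in old [  0.5  -2.4 114.8]
t 16.2 rot [0.26 0.12 0.07] n 0.0 | shift in new axes [  0.6  -2.2 114.7] in old [  0.9  -2.8 114.6]
F [0.04 0.28 0.68] w 59.8 0.0
```

```bash
echo '[[[0.6,-2.5,0],[0,0,0.7]],[[0,0,45],[0,0,0]],[[0,0,30],[0,0,0]],[[0,0,0],[0,0,0]],[[0,0,0],[0,0,0]],[[0,0,0],[0,0,0]]]' | python3 drive.py|grep pos; python3 at.py green 0
```

```text
ee_pos: [507.7, 115.7, 132.6]
t 16.9 rot [ 0.17  0.03 -0.69] n 0.1 | shift in new axes [ 0.2  0.7 38.8] in old [ 0.2  0.6 38.8]
F [-0.21  0.54  1.21] w 59.9 0.0
```

```bash
echo '[[[0.1,0.5,18],[0,0,0]],[[0,0,18],[0,0,0]],[[0,0,0],[0,0,0]],[[0,0,0],[0,0,0]],[[0,0,0],[0,0,0]]]' | python3 drive.py 60 5|grep pos; python3 at.py green 0; echo '[[[0,0,0],[0,0,0]],[[0,0,0],[0,0,0]],[[0,0,0],[0,0,0]],[[0,0,0],[0,0,0]],[[0,0,0],[0,0,0]]]' | python3 drive.py 30|grep force; echo '[[[0,0,0],[0,0,0]],[[0,0,0],[0,0,0]],[[0,0,0],[0,0,0]],[[0,0,0],[0,0,0]],[[0,0,0],[0,0,0]]]' | python3 drive.py 20 5;echo '[[[0,0,0],[0,0,0]],[[0,0,0],[0,0,0]]]' | python3 drive.py 20 20;  python3 at.py green 0
```

```text
ee_pos: [500.5, 128.6, 99.1]
t 17.4 rot [ 0.12 -0.01 -0.7 ] n 0.1 | shift in new axes [-0.1  0.6  2.2] in old [-0.1  0.6  2.2]
F [1.   0.61 0.09] w 60.4 0.0
force: [-0.2, -0.8, -0.4]
gripper_force: 0.0
time_s: 18.35
ee_pos: [499.3, 129.0, 97.7]
ee_rot: [-179.7, -23.4, 118.9]
force: [0.2, 0.5, 0.7]
gripper_width: 23.8
gripper_force: 5.0
time_s: 18.55
ee_pos: [499.3, 129.0, 97.8]
ee_rot: [-179.7, -23.4, 118.9]
force: [0.9, 0.1, -0.9]
gripper_width: 23.6
gripper_force: 20.0
t 18.6 rot [-0.02 -0.09 -0.73] n 0.1 | shift in new axes [-0.5  1.5  0.7] in old [-0.5  1.5  0.7]
F [ 0.88  0.07 -0.86] w 23.6 20.0
```

```bash
echo '[[[0,0,-4],[0,0,0]],[[0,0,-8],[0,0,0]],[[0,0,-12],[0,0,0]],[[0,0,-12],[0,0,0]],[[0,0,-15],[0,0,0]],[[0,0,-15],[0,0,0]],[[0,0,-15],[0,0,0]],[[0,0,-25],[0,0,0]]]' | python3 drive.py|grep force; echo '[[[0,0,-40],[0,0,0]],[[0,0,-40],[0,0,0]],[[0,0,-20],[0,0,0]],[[0,0,0],[0,0,0]],[[0,0,0],[0,0,0]]]' | python3 drive.py; python3 place.py green 270; python3 -c "
from h import *
C=cams();cv2.imwrite('pics/g2.png',cv2.resize(C['scene'][1][100:310,200:520],(640,420)))"
```

```text
force: [0.4, 0.3, -0.4]
gripper_force: 20.0
time_s: 19.85
ee_pos: [539.4, 57.7, 286.7]
ee_rot: [-179.6, -23.4, 118.9]
force: [-0.0, -0.4, -1.2]
gripper_width: 23.4
gripper_force: 20.0
t 19.9 rot [-12.1  -21.15  56.97] n 7.2 | shift in new axes [-310.8  179.1   16.7] in old [-298.  -167.9 -109.4]
F [-0.03 -0.41 -1.17] T [-0.3  -0.24 -0.04] q [ -7.  20.  81.  19.  94. -37.] ee [539.4  57.7 286.7] [-179.63  -23.36  118.88] 23.4
```

View pics/g2.png

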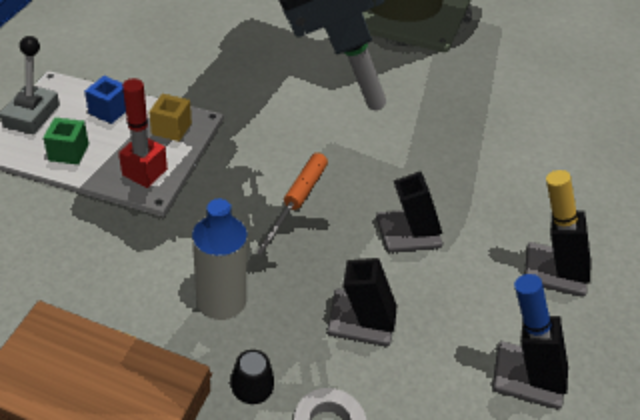

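```bash
echo '[[[0,0,0],[-1.51,-2.64,7.12]],[[0,0,0],[-1.51,-2.64,7.12]],[[0,0,0],[-1.51,-2.64,7.12]],[[0,0,0],[-1.51,-2.64,7.12]],[[0,0,0],[-1.51,-2.64,7.12]],[[0,0,0],[-1.51,-2.64,7.12]],[[0,0,0],[-1.51,-2.64,7.12]],[[0,0,0],[-1.51,-2.64,7.12]]]' | python3 drive.py >/dev/null; echo '[[[-38.8,22.4,-1],[0,0,0]],[[-38.8,22.4,-1],[0,0,0]],[[-38.8,22.4,-1],[0,0,0]],[[-38.8,22.4,-1],[0,0,0]],[[-38.8,22.4,-1],[0,0,0]],[[-38.8,22.4,-1],[0,0,0]],[[-38.8,22.4,-1],[0,0,0]],[[-38.8,22.4,-1],[0,0,0]]]' | python3 drive.py >/dev/null; echo '[[[0,0,0],[0,0,0]],[[0,0,0],[0,0,0]],[[0,0,0],[0,0,0]]]' | python3 drive.py; python3 place.py green 170
```

```text
time_s: 21.85
ee_pos: [546.9, -298.8, 293.6]
ee_rot: [-179.8, -0.1, 61.3]
force: [0.1, -0.1, -1.1]
gripper_width: 23.6
gripper_force: 20.0
t 21.9 rot [-0.17 -0.09  0.1 ] n 0.0 | shift in new axes [ -2.1   0.4 123.6] in old [ -2.3   0.8 123.6]
F [ 0.12 -0.12 -1.13] T [-0.01 -0.06  0.04] q [-30.  21.  74.   0.  85.  -1.] ee [ 546.9 -298.8  293.6] [-1.7983e+02 -9.0000e-02  6.1260e+01] 23.6
```

```bash
echo '[[[-2.2,0.6,0],[-0.17,-0.09,0]],[[0,0,48],[0,0,0]],[[0,0,48],[0,0,0]],[[0,0,25],[0,0,0]],[[0,0,0],[0,0,0]],[[0,0,0],[0,0,0]],[[0,0,0],[0,0,0]],[[0,0,0],[0,0,0]]]' | python3 drive.py; python3 place.py green 165; python3 shaft.py 93.5
python3 - <<'E'
from h import *
C=cams()
print(collar(C,'green',sd(CS['green'])))
E
```

```text
time_s: 22.65
ee_pos: [548.1, -303.2, 175.9]
ee_rot: [179.6, 0.0, 61.2]
force: [0.4, 0.3, -1.1]
gripper_width: 23.4
gripper_force: 20.0
t 22.6 rot [0.39 0.05 0.06] n 0.0 | shift in new axes [ 1.2 -2.7 10.9] in old [ 1.2 -2.7 10.8]
F [ 0.39  0.35 -1.1 ] T [-0.04 -0.07  0.  ] q [-30.  24.  86.  -0.  69.  -1.] ee [ 548.1 -303.2  175.9] [1.7961e+02 5.0000e-02 6.1210e+01] 23.4
6 pred 227.47 edges 223.6 231.36 width 7.76 exp 7.72 off px 0.01 mm 0.03
12 pred 227.07 edges 221.18 230.71 width 9.53 exp 7.72 off px -1.12 mm -2.91
18 pred 226.67 edges 220.83 230.51 width 9.68 exp 7.72 off px -1.0 mm -2.59
24 pred 226.26 edges 221.2 230.12 width 8.92 exp 7.72 off px -0.6 mm -1.56
30 pred 225.86 edges 220.88 229.51 width 8.63 exp 7.72 off px -0.66 mm -1.71
36 pred 225.44 edges 220.55 229.46 width 8.91 exp 7.72 off px -0.44 mm -1.14
42 pred 225.03 edges 220.19 229.2 width 9.01 exp 7.72 off px -0.34 mm -0.87
48 pred 224.61 edges 219.47 228.48 width 9.01 exp 7.72 off px -0.63 mm -1.64
54 pred 224.19 edges 219.28 228.33 width 9.05 exp 7.72 off px -0.38 mm -0.99
(array([ 546.4349022 , -300.15354306,   11.51265923]), np.float64(15.205191446007255), np.float64(197.6875), [410, 151])
```

```bash
echo '[[[2,-2.7,0],[0.39,0,0]],[[0,0,10],[0,0,0]],[[0,0,10],[0,0,0]],[[0,0,5],[0,0,0]],[[0,0,0],[0,0,0]],[[0,0,0],[0,0,0]]]' | python3 drive.py|grep pos; python3 place.py green 165;  echo '[[[0,0,5],[0,0,0]],[[0,0,5],[0,0,0]],[[0,0,3],[0,0,0]],[[0,0,0],[0,0,0]],[[0,0,0],[0,0,0]]]' | python3 drive.py|egrep 'pos|force'
```

```text
ee_pos: [545.4, -299.7, 148.2]
t 23.4 rot [-0.27  0.05  0.04] n 0.0 | shift in new axes [ -0.6   1.4 -16.8] in old [ -0.6   1.3 -16.8]
F [ 0.18 -0.95 -0.62] T [-0.03 -0.05  0.02] q [-30.  25.  89.  -0.  66.  -1.] ee [ 545.4 -299.7  148.2] [-1.7973e+02  5.0000e-02  6.1190e+01] 23.6
ee_pos: [545.4, -299.7, 135.4]
force: [0.0, 0.8, -1.3]
gripper_force: 20.0
```

```bash
echo '[[[0,0.8,5],[0,0,0]],[[0,0,5],[0,0,0]],[[0,0,5],[0,0,0]],[[0,0,5],[0,0,0]],[[0,0,5],[0,0,0]],[[0,0,0],[0,0,0]],[[0,0,0],[0,0,0]]]' | python3 drive.py|egrep 'pos|force'; echo '[[[0,0,2],[0,0,0]],[[0,0,2],[0,0,0]],[[0,0,0],[0,0,0]],[[0,0,0],[0,0,0]]]' | python3 drive.py|egrep 'pos|force'
```

```text
ee_pos: [545.9, -300.0, 110.4]
force: [-0.5, -0.1, -0.6]
gripper_force: 20.0
ee_pos: [545.9, -300.1, 106.5]
force: [-0.2, -0.0, -1.2]
gripper_force: 20.0
```

```bash
echo '[[[0,0,1.5],[0,0,0]],[[0,0,0],[0,0,0]],[[0,0,0],[0,0,0]]]' | python3 drive.py|egrep 'pos|force'; echo '[[[0,0,1.5],[0,0,0]],[[0,0,0],[0,0,0]],[[0,0,0],[0,0,0]]]' | python3 drive.py|egrep 'pos|force'
```

```text
ee_pos: [546.1, -300.1, 105.1]
force: [-0.1, 0.2, 0.3]
gripper_force: 20.0
ee_pos: [546.2, -300.2, 105.1]
force: [-1.1, 0.9, 6.8]
gripper_force: 20.0
```

```bash
echo '[[[0,0,-1],[0,0,0]],[[0,0,0],[0,0,0]],[[0,0,0],[0,0,0]],[[0,0,0],[0,0,0]],[[0,0,0],[0,0,0]]]' | python3 drive.py 55 | egrep 'pos|force|width'; echo '[[[0,0,-20],[0,0,0]],[[0,0,-50],[0,0,0]],[[0,0,-50],[0,0,0]],[[0,0,-50],[0,0,0]],[[0,0,-40],[0,0,0]]]' | python3 drive.py|grep pos; python3 scan.py blue,yellow; python3 pre.py yellow 100
```

```text
ee_pos: [545.9, -300.0, 104.3]
force: [0.6, 1.3, -0.3]
gripper_width: 54.5
gripper_force: 0.0
ee_pos: [547.0, -300.4, 317.8]
blue foot [635.2 330.5  10.3] mouth [636.  301.2  79.3] d [ 0.0105 -0.39    0.9207] tilt 0.401 az -88.5 46.4 [389, 142]
yellow foot [478.9 335.6  11.3] mouth [481.  306.5  80.4] d [ 0.0287 -0.387   0.9216] tilt 0.399 az -85.8 41.8 [330, 140]
yellow [478.9 335.6  11.3] [ 0.0287 -0.387   0.9216] 41.8 [330, 140]
t 26.8 rot [  6.43  22.2  -32.64] n 4.7 | shift in new axes [471.2 -20.8 335. ] in old [ 461.8 -324.9  126.4]
```

```bash
echo '[[[38.5,-27.1,0],[0,0,0]],[[38.5,-27.1,0],[0,0,0]],[[38.5,-27.1,0],[0,0,0]],[[38.5,-27.1,0],[0,0,0]],[[38.5,-27.1,0],[0,0,0]],[[38.5,-27.1,0],[0,0,0]],[[38.5,-27.1,0],[0,0,0]],[[38.5,-27.1,0],[0,0,0]]]' | python3 drive.py 60 >/dev/null; echo '[[[38.5,-27.1,0],[0,0,0]],[[38.5,-27.1,0],[0,0,0]],[[38.5,-27.1,0],[0,0,0]],[[38.5,-27.1,0],[0,0,0]]]' | python3 drive.py >/dev/null
echo '[[[0,0,0],[1.07,3.7,-5.44]],[[0,0,0],[1.07,3.7,-5.44]],[[0,0,0],[1.07,3.7,-5.44]],[[0,0,0],[1.07,3.7,-5.44]],[[0,0,0],[1.07,3.7,-5.44]],[[0,0,0],[1.07,3.7,-5.44]],[[0,0,0],[0,0,0]],[[0,0,0],[0,0,0]]]' | python3 drive.py;python3 at.py yellow 100
```

```text
time_s: 28.8
ee_pos: [484.1, 260.7, 313.8]
ee_rot: [-179.7, -22.8, 94.0]
force: [-0.9, 0.1, 0.7]
gripper_width: 60.0
gripper_force: 0.0
t 28.8 rot [-0.21  0.04 -0.27] n 0.0 | shift in new axes [-48.3   0.3 114.9] in old [-48.2   1.  115. ]
F [-0.87  0.08  0.7 ] w 60.0 0.0
```

```bash
echo '[[[-48.3,0.8,0],[-0.2,0,-0.25]],[[0,0,50],[0,0,0]],[[0,0,50],[0,0,0]],[[0,0,0],[0,0,0]],[[0,0,0],[0,0,0]],[[0,0,0],[0,0,0]]]' | python3 drive.py|grep pos;cp g_yellow.npy old.npy; python3 pre.py yellow 0; cp old.npy g_yellow.npy; python3 at.py yellow 0
```

```text
ee_pos: [487.2, 256.3, 206.8]
yellow [478.2 333.1  10.1] [ 0.036  -0.361   0.9319] 98.5 [331, 52]
t 29.5 rot [ 0.92 -1.64 -1.03] n 0.3 | shift in new axes [  0.9  -1.3 118.5] in old [ -2.5  -3.2 118.5]
t 29.5 rot [ 0.37 -0.09  0.31] n 0.1 | shift in new axes [ -2.2  -2.4 118.3] in old [ -2.4  -3.2 118.3]
F [-0.57 -0.35  0.26] w 59.9 0.0
```

```bash
echo '[[[-2.3,-2.8,0],[0.2,0,0.3]],[[0,0,45],[0,0,0]],[[0,0,33],[0,0,0]],[[0,0,0],[0,0,0]],[[0,0,0],[0,0,0]],[[0,0,0],[0,0,0]]]' | python3 drive.py|grep pos; python3 at.py yellow 0
```

```text
ee_pos: [482.4, 283.6, 133.9]
t 30.1 rot [ 0.15 -0.1  -0.03] n 0.0 | shift in new axes [ 0.4  0.3 40.3] in old [ 0.4  0.2 40.3]
F [ 0.93 -0.51  1.27] w 60.3 0.0
```

```bash
echo '[[[0.4,0.2,19],[0,0,0]],[[0,0,19],[0,0,0]],[[0,0,0],[0,0,0]],[[0,0,0],[0,0,0]],[[0,0,0],[0,0,0]]]' | python3 drive.py 60 5|grep pos; python3 at.py yellow 0; echo '[[[0,0,0],[0,0,0]],[[0,0,0],[0,0,0]],[[0,0,0],[0,0,0]],[[0,0,0],[0,0,0]],[[0,0,0],[0,0,0]]]' | python3 drive.py 30|grep force; echo '[[[0,0,0],[0,0,0]],[[0,0,0],[0,0,0]],[[0,0,0],[0,0,0]],[[0,0,0],[0,0,0]],[[0,0,0],[0,0,0]]]' | python3 drive.py 20 5 | egrep 'force|width';echo '[[[0,0,0],[0,0,0]],[[0,0,0],[0,0,0]]]' | python3 drive.py 20 20 | egrep 'force|width';  python3 at.py yellow 0
```

```text
ee_pos: [481.1, 298.6, 98.6]
t 30.6 rot [ 0.1  -0.1  -0.04] n 0.0 | shift in new axes [0.2 0.5 1.8] in old [0.2 0.5 1.8]
F [0.12 0.63 0.32] w 60.2 0.0
force: [0.3, 0.1, -0.5]
gripper_force: 0.0
force: [0.4, -0.1, -0.2]
gripper_width: 23.8
gripper_force: 5.0
force: [-0.4, -0.0, -0.0]
gripper_width: 24.1
gripper_force: 20.0
t 31.8 rot [-0.07 -0.05 -0.08] n 0.0 | shift in new axes [0.6 1.7 0.2] in old [0.7 1.7 0.2]
F [-0.4  -0.04 -0.05] w 24.1 20.0
```

```bash
echo '[[[0,0,-4],[0,0,0]],[[0,0,-8],[0,0,0]],[[0,0,-12],[0,0,0]],[[0,0,-12],[0,0,0]],[[0,0,-15],[0,0,0]],[[0,0,-15],[0,0,0]],[[0,0,-15],[0,0,0]],[[0,0,-25],[0,0,0]]]' | python3 drive.py|grep force; echo '[[[0,0,-40],[0,0,0]],[[0,0,-45],[0,0,0]],[[0,0,-40],[0,0,0]],[[0,0,0],[0,0,0]],[[0,0,0],[0,0,0]]]' | python3 drive.py|grep -v rot; python3 place.py yellow 310; python3 -c "
from h import *
C=cams();cv2.imwrite('pics/y2.png',cv2.resize(C['scene'][1][100:310,200:520],(640,420)))"
```

```text
force: [-0.0, 0.7, -0.2]
gripper_force: 20.0
time_s: 33.1
ee_pos: [486.9, 208.4, 311.0]
force: [0.5, 0.1, -1.4]
gripper_width: 23.9
gripper_force: 20.0
t 33.1 rot [ -5.58 -22.41  27.81] n 4.2 | shift in new axes [-388.7  131.9    1. ] in old [-373.5  -67.3 -156.5]
F [ 0.46  0.1  -1.43] T [-0.27 -0.07 -0.02] q [ 8.  9. 91. 23. 79. -1.] ee [486.9 208.4 311. ] [179.95 -22.87  94.15] 23.9
```

View pics/y2.png

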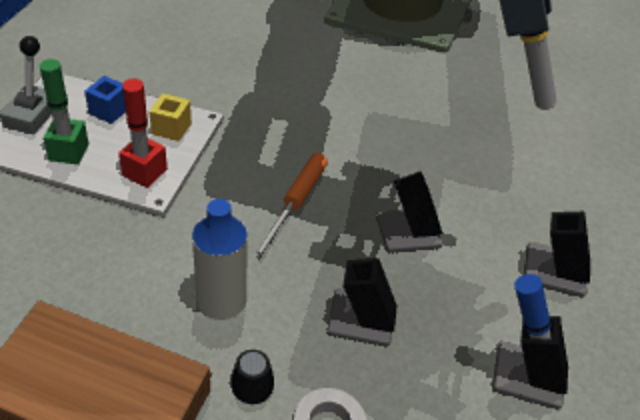

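```bash
echo '[[[0,0,0],[-1.12,-4.48,5.56]],[[0,0,0],[-1.12,-4.48,5.56]],[[0,0,0],[-1.12,-4.48,5.56]],[[0,0,0],[-1.12,-4.48,5.56]],[[0,0,0],[-1.12,-4.48,5.56]],[[0,0,0],[0,0,0]]]' | python3 drive.py >/dev/null; echo '[[[-43.2,14.7,0],[0,0,0]],[[-43.2,14.7,0],[0,0,0]],[[-43.2,14.7,0],[0,0,0]],[[-43.2,14.7,0],[0,0,0]],[[-43.2,14.7,0],[0,0,0]],[[-43.2,14.7,0],[0,0,0]],[[-43.2,14.7,0],[0,0,0]],[[-43.2,14.7,0],[0,0,0]]]' | python3 drive.py >/dev/null; echo '[[[-43,14.7,0],[0,0,0]],[[0,0,0],[0,0,0]],[[0,0,0],[0,0,0]],[[0,0,0],[0,0,0]]]' | python3 drive.py|grep pos; python3 place.py yellow 170
```

```text
ee_pos: [449.5, -198.8, 309.1]
t 35.0 rot [-0.19 -0.05  0.15] n 0.0 | shift in new axes [ -1.6   0.2 139.1] in old [ -1.7   0.6 139.1]
F [-0.23  0.22 -1.11] T [-0.03 -0.04 -0.02] q [-25.   8.  90.   0.  82.  -1.] ee [ 449.5 -198.8  309.1] [-1.7981e+02 -5.0000e-02  6.6100e+01] 23.5
```

```bash
echo '[[[-1,0.4,0],[-0.1,0,0]],[[0,0,47],[0,0,0]],[[0,0,47],[0,0,0]],[[0,0,40],[0,0,0]],[[0,0,0],[0,0,0]],[[0,0,0],[0,0,0]],[[0,0,0],[0,0,0]],[[0,0,0],[0,0,0]]]' | python3 drive.py|egrep 'pos|force'; python3 place.py yellow 165; python3 shaft.py 93
```

```text
ee_pos: [451.3, -201.3, 178.2]
force: [-0.1, -0.1, -1.4]
gripper_force: 20.0
t 35.8 rot [0.28 0.03 0.09] n 0.0 | shift in new axes [-0.  -2.5 13.2] in old [-0.  -2.6 13.1]
F [-0.11 -0.07 -1.36] T [-0.04 -0.06  0.02] q [-25.  12. 103.  -0.  64.  -1.] ee [ 451.3 -201.3  178.2] [1.7972e+02 3.0000e-02 6.6050e+01] 23.8
6 pred 282.13 edges 278.53 286.41 width 7.88 exp 7.62 off px 0.33 mm 0.87
12 pred 281.98 edges 278.3 286.28 width 7.98 exp 7.62 off px 0.31 mm 0.81
18 pred 281.83 edges 275.49 286.53 width 11.04 exp 7.62 off px -0.82 mm -2.15
24 pred 281.68 edges 274.51 284.69 width 10.18 exp 7.62 off px -2.08 mm -5.46
30 pred 281.52 edges 277.58 285.13 width 7.55 exp 7.62 off px -0.16 mm -0.43
36 pred 281.36 edges 277.63 285.07 width 7.44 exp 7.62 off px -0.01 mm -0.04
42 pred 281.21 edges 277.47 285.06 width 7.6 exp 7.62 off px 0.06 mm 0.15
48 pred 281.05 edges 274.46 285.12 width 10.66 exp 7.62 off px -1.26 mm -3.3
54 pred 280.89 edges 276.58 285.12 width 8.54 exp 7.62 off px -0.04 mm -0.1
```

```bash
echo '[[[0.2,-2,0],[0.2,0,0]],[[0,0,10],[0,0,0]],[[0,0,10],[0,0,0]],[[0,0,6],[0,0,0]],[[0,0,0],[0,0,0]],[[0,0,0],[0,0,0]],[[0,0,0],[0,0,0]]]' | python3 drive.py|egrep 'pos'; python3 place.py yellow 165
```

```text
ee_pos: [448.2, -199.9, 149.9]
t 36.5 rot [-0.19  0.03  0.07] n 0.0 | shift in new axes [ -0.    0.9 -15.1] in old [ -0.    0.9 -15.1]
F [ 0.47 -0.23 -0.92] T [ 0.   -0.09 -0.04] q [-25.  14. 106.  -0.  60.  -1.] ee [ 448.2 -199.9  149.9] [-1.7981e+02  3.0000e-02  6.6020e+01] 23.4
```

```bash
echo '[[[0,0.8,5],[0,0,0]],[[0,0,5],[0,0,0]],[[0,0,4],[0,0,0]],[[0,0,0],[0,0,0]],[[0,0,0],[0,0,0]]]' | python3 drive.py|egrep 'pos|force'; echo '[[[0,0,4],[0,0,0]],[[0,0,4],[0,0,0]],[[0,0,0],[0,0,0]],[[0,0,0],[0,0,0]]]' | python3 drive.py|egrep 'pos|force'
```

```text
ee_pos: [448.5, -200.1, 135.6]
force: [-0.2, 0.3, -2.1]
gripper_force: 20.0
ee_pos: [448.5, -200.0, 127.6]
force: [0.3, 0.5, -0.4]
gripper_force: 20.0
```

```bash
echo '[[[0,0,5],[0,0,0]],[[0,0,5],[0,0,0]],[[0,0,5],[0,0,0]],[[0,0,3],[0,0,0]],[[0,0,0],[0,0,0]],[[0,0,0],[0,0,0]]]' | python3 drive.py|egrep 'pos|force'; echo '[[[0,0,1.5],[0,0,0]],[[0,0,1.5],[0,0,0]],[[0,0,0],[0,0,0]],[[0,0,0],[0,0,0]]]' | python3 drive.py|egrep 'pos|force'; echo '[[[0,0,1.5],[0,0,0]],[[0,0,0],[0,0,0]],[[0,0,0],[0,0,0]]]' | python3 drive.py|egrep 'pos|force'
```

```text
ee_pos: [448.5, -200.1, 109.7]
force: [-0.1, 0.6, -1.5]
gripper_force: 20.0
ee_pos: [448.5, -200.1, 106.7]
force: [0.6, 0.0, -0.9]
gripper_force: 20.0
ee_pos: [448.5, -200.1, 105.2]
force: [0.0, -0.3, -1.6]
gripper_force: 20.0
```

```bash
echo '[[[0,0,1],[0,0,0]],[[0,0,0],[0,0,0]],[[0,0,0],[0,0,0]]]' | python3 drive.py|egrep 'pos|force'; echo '[[[0,0,1],[0,0,0]],[[0,0,0],[0,0,0]],[[0,0,0],[0,0,0]]]' | python3 drive.py|egrep 'pos|force'
```

```text
ee_pos: [448.7, -200.2, 104.8]
force: [-0.5, 0.6, 5.2]
gripper_force: 20.0
ee_pos: [448.8, -200.2, 104.7]
force: [-1.9, 0.5, 11.9]
gripper_force: 20.0
```

Bottomed. Release, rise, turn to blue.

```bash
echo '[[[0,0,-1.5],[0,0,0]],[[0,0,0],[0,0,0]],[[0,0,0],[0,0,0]],[[0,0,0],[0,0,0]],[[0,0,0],[0,0,0]]]' | python3 drive.py 55 | egrep 'pos|force|width'; echo '[[[0,0,-20],[0,0,0]],[[0,0,-50],[0,0,0]],[[0,0,-50],[0,0,0]],[[0,0,-50],[0,0,0]],[[0,0,-40],[0,0,0]]]' | python3 drive.py|grep pos; python3 pre.py blue 100
```

```text
ee_pos: [448.4, -200.0, 104.4]
force: [0.3, 0.3, -0.4]
gripper_width: 54.8
gripper_force: 0.0
ee_pos: [449.5, -200.4, 317.8]
blue [635.7 330.4  10.7] [ 0.0085 -0.3899  0.9208] 46.0 [390, 141]
t 40.5 rot [  5.54  22.73 -24.79] n 4.0 | shift in new axes [365.  195.5 298.3] in old [492.7 -17.1 131.9]
```

```bash
echo '[[[44.8,-1.6,0],[0,0,0]],[[44.8,-1.6,0],[0,0,0]],[[44.8,-1.6,0],[0,0,0]],[[44.8,-1.6,0],[0,0,0]],[[44.8,-1.6,0],[0,0,0]],[[44.8,-1.6,0],[0,0,0]],[[44.8,-1.6,0],[0,0,0]],[[44.8,-1.6,0],[0,0,0]]]' | python3 drive.py 60 >/dev/null; echo '[[[44.8,-1.6,0],[0,0,0]],[[44.8,-1.6,0],[0,0,0]],[[44.8,-1.6,0],[0,0,0]],[[0,0,0],[1.11,4.55,-4.96]],[[0,0,0],[1.11,4.55,-4.96]],[[0,0,0],[1.11,4.55,-4.96]],[[0,0,0],[1.11,4.55,-4.96]],[[0,0,0],[1.11,4.55,-4.96]]]' | python3 drive.py >/dev/null
echo '[[[0,0,0],[0,0,0]],[[0,0,0],[0,0,0]],[[0,0,0],[0,0,0]]]' | python3 drive.py|grep pos;python3 at.py blue 100
```

```text
ee_pos: [633.3, 257.8, 314.4]
t 42.4 rot [-0.62 -0.29 -0.27] n 0.1 | shift in new axes [-51.7   3.9 115. ] in old [-52.2   5.4 114.7]
F [-0.34 -0.55  0.37] w 60.1 0.0
```

```bash
echo '[[[-26,2.5,0],[-0.3,-0.2,-0.2]],[[-26,1.8,0],[-0.2,0,0]],[[0,0,45],[0,0,0]],[[0,0,45],[0,0,0]],[[0,0,0],[0,0,0]],[[0,0,0],[0,0,0]],[[0,0,0],[0,0,0]]]' | python3 drive.py|grep pos;cp g_blue.npy old.npy; python3 pre.py blue 0; cp old.npy g_blue.npy; python3 at.py blue 0
```

```text
ee_pos: [639.0, 245.2, 214.1]
blue [636.8 329.7  10.7] [ 2.000e-04 -3.822e-01  9.241e-01] 102.0 [390, 63]
t 43.1 rot [-0.31 -0.66  1.18] n 0.2 | shift in new axes [  0.8  -2.1 127.4] in old [ -0.6  -1.4 127.4]
t 43.1 rot [ 0.16 -0.17  0.05] n 0.0 | shift in new axes [ -0.4  -1.5 127.7] in old [ -0.8  -1.8 127.7]
F [ 0.54  0.09 -0.16] w 59.8 0.0
```

```bash
echo '[[[-0.5,-1.8,0],[0,0,0.3]],[[0,0,45],[0,0,0]],[[0,0,42],[0,0,0]],[[0,0,0],[0,0,0]],[[0,0,0],[0,0,0]],[[0,0,0],[0,0,0]]]' | python3 drive.py|grep pos; python3 at.py blue 0
```

```text
ee_pos: [636.7, 278.1, 133.9]
t 43.8 rot [ 0.16 -0.2  -0.28] n 0.0 | shift in new axes [ 0.1  0.1 40.9] in old [-0.  -0.  40.9]
F [ 0.4  -0.54 -0.17] w 60.0 0.0
```

```bash
echo '[[[0,0.3,19],[0,0,0]],[[0,0.3,19],[0,0,0]],[[0,0,0],[0,0,0]],[[0,0,0],[0,0,0]],[[0,0,0],[0,0,0]]]' | python3 drive.py 60 5|grep pos; python3 at.py blue 0; echo '[[[0,0,0],[0,0,0]],[[0,0,0],[0,0,0]],[[0,0,0],[0,0,0]],[[0,0,0],[0,0,0]],[[0,0,0],[0,0,0]]]' | python3 drive.py 30|grep force; echo '[[[0,0,0],[0,0,0]],[[0,0,0],[0,0,0]],[[0,0,0],[0,0,0]],[[0,0,0],[0,0,0]],[[0,0,0],[0,0,0]]]' | python3 drive.py 20 5 | egrep 'force|width';echo '[[[0,0,0],[0,0,0]],[[0,0,0],[0,0,0]]]' | python3 drive.py 20 20 | egrep 'force|width';  python3 at.py blue 0
```

```text
ee_pos: [636.5, 293.0, 98.3]
t 44.2 rot [ 0.09 -0.19 -0.3 ] n 0.0 | shift in new axes [ 0.3 -0.   2.3] in old [ 0.3 -0.   2.3]
F [-0.11 -0.56  0.02] w 60.3 0.0
force: [-0.7, -0.7, 0.5]
gripper_force: 0.0
force: [-0.2, 1.3, -0.2]
gripper_width: 24.1
gripper_force: 5.0
force: [0.2, 0.2, -0.4]
gripper_width: 23.6
gripper_force: 20.0
t 45.5 rot [-0.11 -0.14 -0.34] n 0.0 | shift in new axes [0.8 1.4 0.1] in old [0.9 1.4 0.1]
F [ 0.17  0.2  -0.38] w 23.6 20.0
```

```bash
echo '[[[0,0,-4],[0,0,0]],[[0,0,-8],[0,0,0]],[[0,0,-12],[0,0,0]],[[0,0,-12],[0,0,0]],[[0,0,-15],[0,0,0]],[[0,0,-15],[0,0,0]],[[0,0,-15],[0,0,0]],[[0,0,-25],[0,0,0]]]' | python3 drive.py|grep force; echo '[[[0,0,-40],[0,0,0]],[[0,0,-45],[0,0,0]],[[0,0,-40],[0,0,0]],[[0,0,0],[0,0,0]],[[0,0,0],[0,0,0]]]' | python3 drive.py|grep -v rot; python3 place.py blue 310; python3 -c "
from h import *
C=cams();cv2.imwrite('pics/b2.png',cv2.resize(C['scene'][1][100:310,200:520],(640,420)))"
```

```text
force: [0.4, 0.7, -1.3]
gripper_force: 20.0
time_s: 46.75
ee_pos: [637.7, 201.9, 310.0]
force: [0.2, 0.4, -1.6]
gripper_width: 23.4
gripper_force: 20.0
t 46.8 rot [ -6.99 -22.36  33.76] n 4.8 | shift in new axes [-519.1  117.4   -0. ] in old [-455.6 -195.1 -193.8]
F [ 0.24  0.43 -1.6 ] T [-0.37 -0.1   0.01] q [ 5. 23. 73. 23. 83.  2.] ee [637.7 201.9 310. ] [-179.89  -23.08   90.88] 23.4
```

View pics/b2.png

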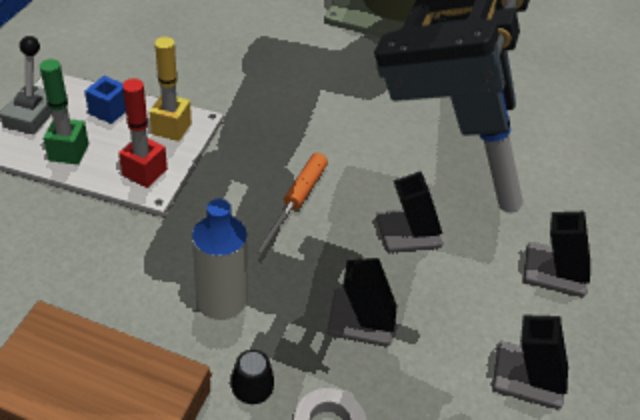

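```bash
echo '[[[0,0,0],[-1.4,-4.47,6.75]],[[0,0,0],[-1.4,-4.47,6.75]],[[0,0,0],[-1.4,-4.47,6.75]],[[0,0,0],[-1.4,-4.47,6.75]],[[0,0,0],[-1.4,-4.47,6.75]],[[0,0,0],[0,0,0]]]' | python3 drive.py >/dev/null; echo '[[[-47.2,10.7,0],[0,0,0]],[[-47.2,10.7,0],[0,0,0]],[[-47.2,10.7,0],[0,0,0]],[[-47.2,10.7,0],[0,0,0]],[[-47.2,10.7,0],[0,0,0]],[[-47.2,10.7,0],[0,0,0]],[[-47.2,10.7,0],[0,0,0]],[[-47.2,10.7,0],[0,0,0]]]' | python3 drive.py >/dev/null; echo '[[[-47.2,10.7,0],[0,0,0]],[[-47.2,10.7,0],[0,0,0]],[[-47.2,10.7,0],[0,0,0]],[[0,0,0],[0,0,0]],[[0,0,0],[0,0,0]],[[0,0,0],[0,0,0]]]' | python3 drive.py|grep pos; python3 place.py blue 170
```

```text
ee_pos: [451.1, -295.0, 308.2]
t 48.9 rot [-0.18 -0.03  0.15] n 0.0 | shift in new axes [ -1.4   0.3 138.2] in old [ -1.5   0.7 138.2]
F [-0.79  0.31 -0.32] T [ 0.02 -0.06 -0.02] q [-34.  13.  84.   0.  83.  -1.] ee [ 451.1 -295.   308.2] [-1.7982e+02 -3.0000e-02  5.6820e+01] 23.8
```

```bash
echo '[[[-1,-0.5,0],[-0.1,0,0]],[[0,0,47],[0,0,0]],[[0,0,47],[0,0,0]],[[0,0,42],[0,0,0]],[[0,0,0],[0,0,0]],[[0,0,0],[0,0,0]],[[0,0,0],[0,0,0]],[[0,0,0],[0,0,0]]]' | python3 drive.py|egrep 'pos|force'; python3 place.py blue 165; python3 shaft.py 93
```

```text
ee_pos: [451.7, -297.4, 175.5]
force: [-0.4, -0.2, -1.6]
gripper_force: 20.0
t 49.6 rot [0.29 0.06 0.09] n 0.0 | shift in new axes [ 0.3 -1.5 10.5] in old [ 0.3 -1.6 10.5]
F [-0.35 -0.16 -1.58] T [-0.06 -0.08 -0.09] q [-35.  17.  98.  -0.  65.  -1.] ee [ 451.7 -297.4  175.5] [1.7971e+02 6.0000e-02 5.6760e+01] 23.7
6 pred 249.81 edges 245.68 253.31 width 7.63 exp 7.3 off px -0.32 mm -0.87
12 pred 249.53 edges 245.68 253.21 width 7.53 exp 7.3 off px -0.08 mm -0.22
18 pred 249.25 edges 244.74 253.26 width 8.52 exp 7.3 off px -0.25 mm -0.67
24 pred 248.96 edges 244.58 250.59 width 6.01 exp 7.3 off px -1.37 mm -3.76
30 pred 248.67 edges 244.18 252.39 width 8.22 exp 7.3 off px -0.39 mm -1.06
36 pred 248.38 edges 244.37 252.55 width 8.18 exp 7.3 off px 0.08 mm 0.23
42 pred 248.09 edges 244.11 252.1 width 7.98 exp 7.3 off px 0.02 mm 0.06
48 pred 247.79 edges 243.63 251.63 width 8.0 exp 7.3 off px -0.16 mm -0.43
54 pred 247.49 edges 243.48 251.5 width 8.03 exp 7.3 off px 0.0 mm 0.01
```

```bash
echo '[[[0.6,-1,0],[0.2,0,0]],[[0,0,10],[0,0,0]],[[0,0,10],[0,0,0]],[[0,0,5],[0,0,0]],[[0,0,0],[0,0,0]],[[0,0,0],[0,0,0]],[[0,0,0],[0,0,0]]]' | python3 drive.py|egrep 'pos'; python3 place.py blue 165
```

```text
ee_pos: [449.8, -295.8, 148.0]
t 50.4 rot [-0.18  0.06  0.06] n 0.0 | shift in new axes [  0.   1. -17.] in old [ -0.    0.9 -17. ]
F [ 0.1  -0.85 -0.06] T [-0.05 -0.08 -0.02] q [-35.  18. 100.  -0.  62.  -1.] ee [ 449.8 -295.8  148. ] [-1.7982e+02  6.0000e-02  5.6730e+01] 23.2
```

```bash
echo '[[[0.2,0.8,5],[0,0,0]],[[0,0,5],[0,0,0]],[[0,0,3],[0,0,0]],[[0,0,0],[0,0,0]],[[0,0,0],[0,0,0]]]' | python3 drive.py|egrep 'pos|force'; echo '[[[0,0,4],[0,0,0]],[[0,0,4],[0,0,0]],[[0,0,0],[0,0,0]],[[0,0,0],[0,0,0]]]' | python3 drive.py|egrep 'pos|force'
```

```text
ee_pos: [450.3, -295.8, 134.7]
force: [0.7, -0.5, -1.0]
gripper_force: 20.0
ee_pos: [450.2, -295.8, 126.7]
force: [0.7, -0.8, -1.8]
gripper_force: 20.0
```

```bash
echo '[[[0,0,5],[0,0,0]],[[0,0,5],[0,0,0]],[[0,0,5],[0,0,0]],[[0,0,3],[0,0,0]],[[0,0,1],[0,0,0]],[[0,0,0],[0,0,0]],[[0,0,0],[0,0,0]]]' | python3 drive.py|egrep 'pos|force'; echo '[[[0,0,1.5],[0,0,0]],[[0,0,0],[0,0,0]],[[0,0,0],[0,0,0]]]' | python3 drive.py|egrep 'pos|force'; echo '[[[0,0,1.5],[0,0,0]],[[0,0,0],[0,0,0]],[[0,0,0],[0,0,0]]]' | python3 drive.py|egrep 'pos|force'
```

```text
ee_pos: [450.3, -295.9, 107.9]
force: [-0.5, -0.0, -1.9]
gripper_force: 20.0
ee_pos: [450.2, -295.8, 106.4]
force: [0.3, 0.6, -0.8]
gripper_force: 20.0
ee_pos: [450.1, -295.8, 104.8]
force: [-0.7, -1.5, -1.4]
gripper_force: 20.0
```

```bash
echo '[[[0,0,1],[0,0,0]],[[0,0,0],[0,0,0]],[[0,0,0],[0,0,0]]]' | python3 drive.py|egrep 'pos|force'; echo '[[[0,0,1],[0,0,0]],[[0,0,0],[0,0,0]],[[0,0,0],[0,0,0]]]' | python3 drive.py|egrep 'pos|force'
```

```text
ee_pos: [450.3, -295.9, 104.0]
force: [-1.0, -0.2, -0.3]
gripper_force: 20.0
ee_pos: [450.4, -295.9, 103.9]
force: [-1.9, 0.6, 6.2]
gripper_force: 20.0
```

```bash
echo '[[[0,0,-1],[0,0,0]],[[0,0,0],[0,0,0]],[[0,0,0],[0,0,0]],[[0,0,0],[0,0,0]],[[0,0,0],[0,0,0]]]' | python3 drive.py 55 | egrep 'pos|force|width'; echo '[[[0,0,-20],[0,0,0]],[[0,0,-50],[0,0,0]],[[0,0,-50],[0,0,0]],[[0,0,-50],[0,0,0]],[[0,0,-40],[0,0,0]]]' | python3 drive.py|grep pos; python3 -c "
from h import *
C=cams();cv2.imwrite('pics/c1.png',np.vstack([cv2.resize(C['scene'][1][100:210,170:330],(640,300)),cv2.resize(cv2.imread('pics/top0.png')[195:305,340:500],(640,300))]))"
```

```text
ee_pos: [450.1, -295.8, 103.7]
force: [-0.2, 0.8, 0.1]
gripper_width: 55.3
gripper_force: 0.0
ee_pos: [451.1, -296.2, 317.0]
```

View pics/c1.png

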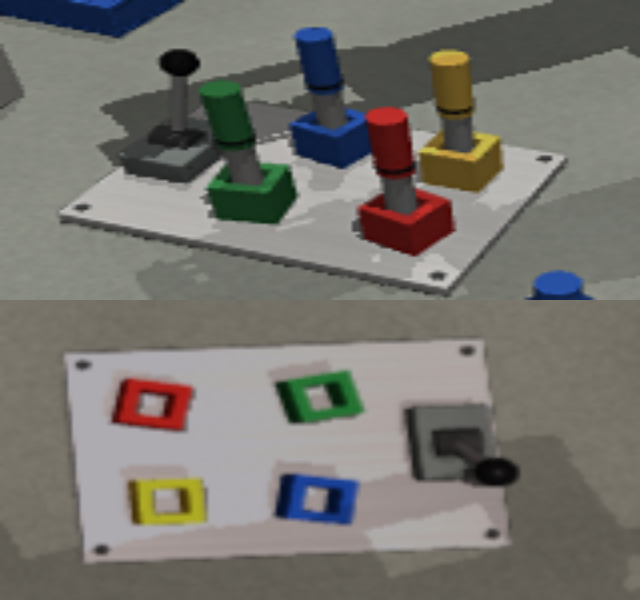

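Run:
```python
from h import *
ms={n:env.camera_model(n) for n in('scene','top')}
b=tri([ray(ms['scene'],(215,122.7)),ray(ms['top'],(463.5,257.5))]);print('ball',b.round(1))
P=[]
for u,v in((65,354),(482,341),(509,544),(85,562)):
    o,d=ray(ms['top'],(340+u/4-.4,195+(v-300)*110/300-.4));p=o+d*((12-o[2])/d[2]);P.append(p)
P=np.array(P);c=P.mean(0);print(P.round(0),'c',c.round(1))
ey=((P[0]-P[1])+(P[3]-P[2]));ex=((P[0]-P[3])+(P[1]-P[2]));print(np.degrees(np.arctan2(ey[1],ey[0]))-90,np.degrees(np.arctan2(ex[1],ex[0])),np.linalg.norm(ey)/2,np.linalg.norm(ex)/2)
for k in('scene','top'):print(proj(ms[k],[b])[0])
for yaw in (3,5):
    Rz=R.from_euler('z',yaw,degrees=True);o=np.r_[c[:2],0]
    for q in(-.5,.5):print(yaw,q,(o+Rz.apply([80*np.sin(q),-105,34+80*np.cos(q)])).round(1))
```

```text
ball [ 475.1 -388.4  107.5]
[[ 589. -139.   12.]
 [ 603. -417.   12.]
 [ 408. -427.   12.]
 [ 392. -150.   12.]] c [ 498.2 -283.4   12. ]
3.1365376475452678 3.103876373226319 277.4681320666232 196.2975644648295
[214.46670574 122.61341383]
[463.00329649 257.77982575]
3 -0.5 [ 465.4 -390.2  104.2]
3 0.5 [ 542.  -386.2  104.2]
5 -0.5 [ 469.1 -391.3  104.2]
5 0.5 [ 545.5 -384.6  104.2]
```

```bash
cat > lev.py <<'E'
import sys
from h import *
a=np.radians(3.1);x=float(sys.argv[1])
go([x,-389+(x-470)*np.tan(a),float(sys.argv[2])],toolR(np.array([0,0,1.]),[np.cos(a),np.sin(a),0]));s=env.state();print(s['ee_pos'].round(1),s['force'].round(1))
E
python3 lev.py 405 220
```

```text
t 54.3 rot [  0.5    0.23 -36.37] n 4.2 | shift in new axes [-92.3 -53.2 100.3] in old [-105.7   10.9  100.6]
[ 453.1 -297.5  320.3] [ 1.   0.2 -0.1]
```

```bash
echo '[[[-35,4,0],[0,0,0]],[[-35,4,0],[0,0,0]],[[-35,3,0],[0,0,0]],[[0,0,0],[0.1,0,-7.3]],[[0,0,0],[0.1,0,-7.3]],[[0,0,0],[0.1,0,-7.3]],[[0,0,0],[0.1,0,-7.3]],[[0,0,0],[0.1,0,-7.2]]]' | python3 drive.py 0 >/dev/null; echo '[[[0,0,45],[0,0,0]],[[0,0,45],[0,0,0]],[[0,0,0],[0,0,0]],[[0,0,0],[0,0,0]]]' | python3 drive.py; python3 lev.py 405 92
```

```text
time_s: 55.5
ee_pos: [401.4, -389.5, 223.7]
ee_rot: [-179.3, -0.3, 93.1]
force: [0.2, 0.5, -0.0]
gripper_width: 0.4
gripper_force: 0.0
t 55.5 rot [-0.73 -0.3   0.04] n 0.1 | shift in new axes [ -3.2   3.4 131.7] in old [ -3.9   5.1 131.7]
[ 401.4 -389.5  223.7] [ 0.2  0.5 -0. ]
```

```bash
echo '[[[-3.5,3,0],[-0.7,-0.3,0]],[[0,0,45],[0,0,0]],[[0,0,45],[0,0,0]],[[0,0,38],[0,0,0]],[[0,0,0],[0,0,0]],[[0,0,0],[0,0,0]],[[0,0,0],[0,0,0]]]' | python3 drive.py; python3 lev.py 405 92; python3 -c "
from h import *
C=cams();cv2.imwrite('pics/c2.png',cv2.resize(C['scene'][1][80:210,150:310],(640,520)))"
```

```text
time_s: 56.2
ee_pos: [406.7, -395.0, 99.2]
ee_rot: [179.7, 0.4, 93.1]
force: [-0.1, -0.2, 0.2]
gripper_width: 0.4
gripper_force: 0.0
t 56.2 rot [0.29 0.35 0.03] n 0.1 | shift in new axes [ 2.6 -1.5  7.2] in old [ 2.6 -1.6  7.1]
[ 406.7 -395.    99.2] [-0.1 -0.2  0.2]
```

View pics/c2.png

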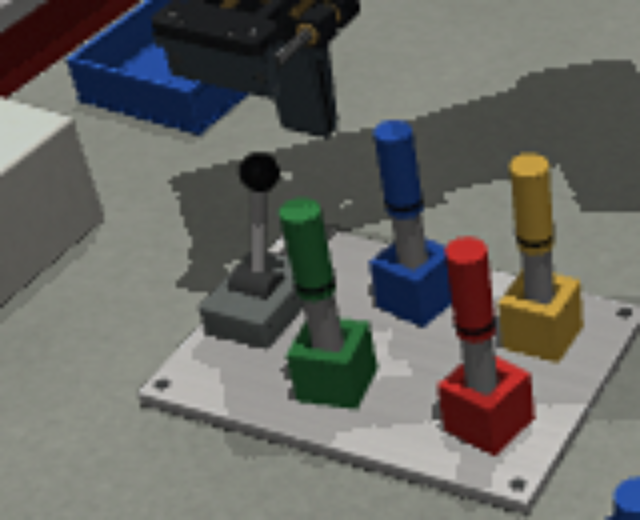

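```bash
echo '[[[2.5,0,6],[0.3,0.3,0]],[[0,12,0],[0,0,0]],[[0,12,0],[0,0,0]],[[0,8,0],[0,0,0]],[[0,8,0],[0,0,0]],[[0,8,0],[0,0,0]],[[0,8,0],[0,0,0]],[[0,8,0],[0,0,0]]]' | python3 drive.py|egrep 'pos|^force'; echo '[[[0,8,0],[0,0,0]],[[0,8,0],[0,0,0]],[[0,8,0],[0,0,0]],[[0,6,0],[0,0,0]],[[0,0,0],[0,0,0]],[[0,0,0],[0,0,0]]]' | python3 drive.py|egrep 'pos|^force'; python3 lev.py 516 92
```

```text
ee_pos: [468.9, -387.0, 89.6]
force: [-1.0, 0.2, 0.6]
ee_pos: [498.6, -385.3, 89.2]
force: [0.1, 0.7, 0.2]
t 57.7 rot [-0.27 -0.24  0.05] n 0.0 | shift in new axes [-2.2 17.3 -2.8] in old [-2.2 17.3 -2.9]
[ 498.6 -385.3   89.2] [0.1 0.7 0.2]
```

```bash
echo '[[[0,4,0],[0,0,0]],[[0,4,0],[0,0,0]],[[0,3,0],[0,0,0]],[[0,2,0],[0,0,0]],[[0,0,0],[0,0,0]],[[0,0,0],[0,0,0]]]' | python3 drive.py|egrep 'pos|^force';  echo '[[[0,2,0],[0,0,0]],[[0,2,0],[0,0,0]],[[0,0,0],[0,0,0]],[[0,0,0],[0,0,0]]]' | python3 drive.py|egrep 'pos|^force';echo '[[[0,1.5,0],[0,0,0]],[[0,0,0],[0,0,0]],[[0,0,0],[0,0,0]]]' | python3 drive.py|egrep 'pos|^force'
```

```text
ee_pos: [511.7, -384.8, 89.4]
force: [-0.0, 0.4, 0.3]
ee_pos: [515.7, -384.5, 89.4]
force: [-0.9, 0.5, -0.6]
ee_pos: [517.0, -384.4, 89.3]
force: [0.1, 0.3, -0.7]
```

```bash
for i in 1; do echo '[[[0,1.5,0],[0,0,0]],[[0,0,0],[0,0,0]],[[0,0,0],[0,0,0]]]' | python3 drive.py|egrep 'pos|^force'; echo '[[[0,1.5,0],[0,0,0]],[[0,0,0],[0,0,0]],[[0,0,0],[0,0,0]]]' | python3 drive.py|egrep 'pos|^force'; echo '[[[0,1.5,0],[0,0,0]],[[0,0,0],[0,0,0]],[[0,0,0],[0,0,0]]]' | python3 drive.py|egrep 'pos|^force'; done; python3 -c "
from h import *
C=cams();cv2.imwrite('pics/c3.png',cv2.resize(C['scene'][1][80:210,150:310],(640,520)))"
```

```text
ee_pos: [518.5, -384.3, 89.3]
force: [-1.5, 0.7, -0.2]
ee_pos: [519.3, -384.2, 89.2]
force: [-4.3, -0.5, 0.3]
ee_pos: [519.4, -384.2, 89.2]
force: [-6.2, 0.1, 1.8]
```

View pics/c3.png

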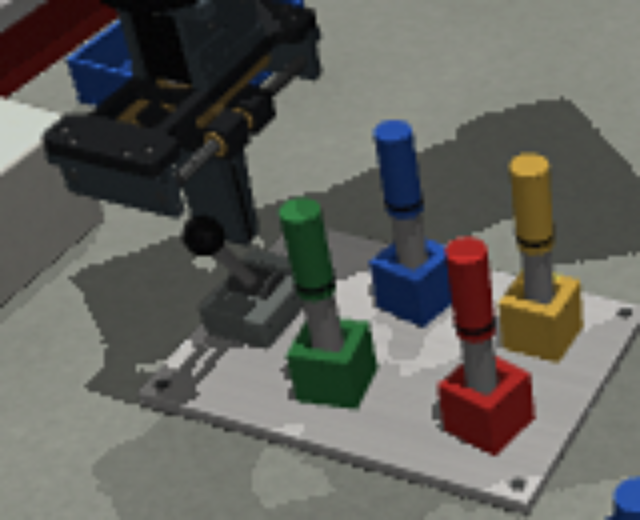

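```bash
echo '[[[0,2,0],[0,0,0]],[[0,0,0],[0,0,0]],[[0,0,0],[0,0,0]]]' | python3 drive.py|egrep 'pos|^force'; echo '[[[0,-8,0],[0,0,0]],[[0,-20,0],[0,0,0]],[[0,-30,0],[0,0,0]],[[0,-30,0],[0,0,0]],[[0,0,-50],[0,0,0]],[[0,0,-50],[0,0,0]],[[0,0,-50],[0,0,0]],[[0,0,0],[0,0,0]]]' | python3 drive.py|egrep 'pos|^force'; echo '[[[0,-30,-20],[0,0,0]],[[0,-30,-20],[0,0,0]],[[0,0,0],[0,0,0]],[[0,0,0],[0,0,0]],[[0,0,0],[0,0,0]]]' | python3 drive.py|grep pos; python3 -c "
from h import *
C=cams();cv2.imwrite('pics/f.png',C['scene'][1])"
```

```text
ee_pos: [519.6, -384.2, 89.1]
force: [-11.0, -1.3, 3.2]
ee_pos: [440.1, -392.2, 248.3]
force: [0.7, -0.5, 0.3]
ee_pos: [377.3, -392.6, 279.1]
```

View pics/f.png

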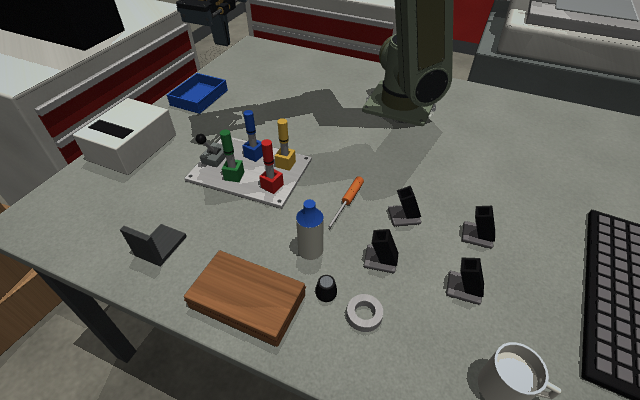

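The picture shows all four gauges upright in their own collars, the lever over at its stop (ball at about 200,139), and the four stands upright and empty. The other things have not been moved.

```bash
python3 -c "
from workcell import env
print(env.job_done())"
```

```text
the job is handed in; nothing more can be done
None
```

The job is handed in, about 60 s into the 210 s limit: all four gauges are fully down in their own collars, the clamp lever is against its locked stop, and the stands are upright with the other things undisturbed. `job_done()` returned no verdict.

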